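Unpin a two-leaf bit cabinet, load its tray and shut it up

TASK

Put the router bits and brass bars that lie loose on the saw table (not those in the wooden tray on the bench behind) away in the tray of the little blue-fronted cabinet: draw the red-handled lock pin up out of its bore and park it hanging upright in the side notch, swing the right leaf wide open, then the left leaf that it overlaps, and pull the tray out all the way. Lay every bit and bar in the tray and push the tray fully home, then shut the left leaf and after it the right leaf over it. Leave the pin parked in the notch, and leave the tape measure, wood offcut, pliers and hex key where they are.

Things in the scene. Friction and masses are not known exactly. Their poses are not given: they have to be found in the camera images.
- cabinet: Fixed low cabinet with two blue leaves (doors), 260 wide (y), 150 deep (x), roof top at 92 mm. Origin: centre of its underside; x to the back, y left, z up. Shut leaves fill x -75 to -87 mm; the roof covers x -25 to 75 only, open above the tray's post. A steel keeper plate on the roof (top at 102 mm) has an arm 34 wide forward to x -114 at y -80 (bore) and an arm past the right wall (notch).
- bore (a point): Centre of the pin bore (13.5 mm wide) at the top face of the keeper plate (102 mm above the table), 13 mm in front of the right leaf. The pin goes through it and through a steel lug on the right leaf below it.
- notch (a point): Pin's parking place, at the top face of the keeper plate (102 mm above the table), 16 mm beyond the cabinet's right wall. The notch is a slot 15 mm wide in cabinet x, open below and at its right end: it reaches 23 mm to the right (-y) of this point and is closed 9 mm to the left of it. The pin hangs in it by its collar.
- lock_pin: Loose lock pin, 60 g: steel shank 10 mm diameter reaching 42 mm below the origin, steel collar 24 mm diameter and 4 mm thick just above the origin, then a red round grip 16 mm diameter from 4 to 34 mm above the origin. Origin: centre of the collar's underside; z along the pin, up. It starts down in the bore, collar on the keeper plate.
- right_leaf (a joint): Angle of the right leaf (hinged at the cabinet's right edge), rad: 0 shut, grows as its free edge swings out towards the robot, stop at 1.75. Light friction holds it where left. Pinned at the start; a wooden cover strip on its free edge laps 12 mm over the front of the left leaf. Leaves are 123 mm wide, from 6 to 90 mm above the table.
- left_leaf (a joint): Angle of the left leaf (hinged at the cabinet's left edge), rad: 0 shut, grows as its free edge swings out towards the robot, stop at 1.75. Light friction holds it. It can only open once the right leaf is open, and must be shut before it.
- tray (a joint): How far the tray is pulled out towards the robot (cabinet -x), m: 0 home, 0.14 fully out. Sliding friction about 1 N. It strikes the leaves unless both stand about square to the front or wider.
- right_leaf_post (a point): Centre of the top end of the right leaf's pull: an upright round aluminium post, 14 mm diameter, standing 50 mm above the leaf's top edge (its top 140 mm above the table), 100 mm from the hinge line. Moves with the leaf. To be pinched from above.
- right_leaf_hinge (a point): Point on the right leaf's vertical hinge line, at the height of the post's top (fixed to the cabinet).
- left_leaf_post (a point): Centre of the top end of the left leaf's pull post, the same as the right leaf's. 50 mm from it when both are shut.
- left_leaf_hinge (a point): Point on the left leaf's vertical hinge line, at the height of the post's top (fixed to the cabinet).
- tray_post (a point): Centre of the top end of the tray's pull: an upright round aluminium post, 14 mm diameter, on the middle of the tray's front wall, from 52 to 92 mm above the table. When the tray is home the roof's front edge is 25 mm behind the post's axis. Moves with the tray.
- tray_floor (a point): Centre of the tray's inner floor, 37 mm above the table; axes as the cabinet's. The inside is 100 mm (x) by 190 mm (y); walls 15 mm high. Moves with the tray; when fully out the whole inside is clear of the roof, though the bore arm overhangs its right rear part by up to 30 mm.
- small_bit: Loose router bit lying on its side, 21 wide (x), 58 long (y), 21 high; red shank at +y. Grip it across x (16 mm wide there) on the steel cutter, 10 mm to -y of the origin. Origin: centre of its underside. May be absent.
- big_bit: Loose router bit lying on its side, 32 wide (x), 60 long (y), 32 high; red shank at +y. Grip it across x (24 mm wide there) on the steel cutter, 11 mm to -y of the origin. Origin: centre of its underside. May be absent.
- thin_bar: Loose brass bar 12 x 76 (y) x 12 mm high. Grip across x at the middle. Origin: centre of its underside. May be absent.
- thick_bar: Loose brass bar 18 x 76 (y) x 18 mm high. Grip across x at the middle. Origin: centre of its underside. May be absent.
- tape_measure: Yellow and black tape measure standing on edge, 37 x 89 x 66 mm high, to be left alone. Origin: centre of its underside.
- offcut: Brown wood block 70 x 80 x 22 mm high, to be left alone. Origin: centre of its underside.
- pliers: Steel pliers lying flat, 46 x 108 (y) x 12 mm high, to be left alone. Origin: centre of the underside.
- hex_key: Long steel hex key lying flat on the lower side plate near the robot, 40 x 146 (y) x 9 mm high, to be left alone. Origin: centre of the underside.
There are look-alikes about, which are no part of the job. Of the things that look like the thick_bar, take the one that is farthest to the robot's left at the start.

How it is judged:
By the outcome, as a careful person would: the job done as asked, in the order asked, and still so for the second after the job is handed in, with the robot touching nothing.
Of small_bit, big_bit, thin_bar, thick_bar only 2 to 3 are there at a start; the rules pass over those that are not, and their reading is None.
At some moment in a run one of small_bit, big_bit, thin_bar, thick_bar may be knocked a few centimetres aside while the robot is not near it.
It also fails if it takes over 210 s, if anything falls off the work surface, if the arm or the gripper's body presses on something with over 40 N, if the wrist force passes 120 N, or if a joint passes its speed limit or range.

ROBOT

A 6-joint arm with a two-finger parallel gripper is mounted at the origin on a cart in front of the work surface, level with it; the furniture and walls round the work are solid. World frame = base frame: x ahead of the robot, y to its left, z up, the work surface at z = 0. Lengths are in m, angles in rad, forces in N, time in s.
With the tool pointing down it reaches from about 0.3 to 0.875 m from the base axis. Payload 6.4 kg.
Tool frame: the origin (TCP) lies at the centre of the arm's flange, where the gripper is bolted on; the fingertips stand 173 mm ahead of it and the grasp point (between the pads) lies 155 mm ahead of it; z points along the fingers, x is the direction in which the jaws open and shut, and the axes are right-handed (so a half turn about z gives the same grasp; the last joint's range is limited). The gripper opens to 85 mm and grips with 20 to 120 N. Pads are 22 mm wide; open, the fingers measure 114 mm over their backs; the gripper's body (76 mm by 85 mm) begins 54 mm behind the grasp point. The pads swing forward as they close: fully open they stand 13 mm farther back than shut.
Start: joints at [-1.321, 0.181, 1.607, -0, 1.354, -0.206], TCP at [0.253, -0.516, 0.405] pointing down, gripper open.
Joint ranges: [-2.99, 2.99], [-0.89, 2.07], [0.3, 2.58], [-1.14, 4.28], [0, 2.63], [-3.12, 3.12]. Speed limits (rad/s): [2.57, 2.57, 3.01, 3.14, 3.14, 3.14].

INTERFACE

Orientations are given as a unit quaternion [w, x, y, z].
In Python, from bench import ctrl gives the robot as it stands. The module is installed in compiled form; this text tells all that it offers.
- The arm moves only by the tool move_arm, never from a script. Its argument "moves" is a list of rows, each an object of numbers: "gripper": the opening in per cent of the stroke, from 0 (shut) to 100 (fully open); "x", "y", "z": the shift along the tool's x, y, z in cm; "roll": the turn about the tool's z in degrees. In form: [{"gripper": .., "x": .., "y": .., "z": .., "roll": ..}, ...]. A call has 1 to 5 rows; each row shifts and turns the commanded pose from where the row before left it, along the tool's axes as they then stand; what a row does not reach is not made up. A row lasts 1/8 s, in which the tool goes at most 62.5 mm and 10.7 degrees, less where a joint would pass 70% of its speed; a pose out of reach is approached as far as the arm can. A call is refused whole if a number of a shift passes 6.25 or a number of a turn 10.7, either way. A call with a gripper value outside its range is refused whole. The fingers move at their own pace and stop on an object; the grip force is fixed at half the most. Time passes only in rows, so rows that do not move let the fingers close. It gives the time, the measured TCP pose, the force and the opening at its end, in the units of the state.
- ctrl.get_obs(): the state, without advancing time (a new reading comes with each control period).
- ctrl.camera(name): name is "scene" or "top" or "wrist"; returns a dict with "img" (420x560x3 uint8, red, green, blue), "fx", "fy", "cx", "cy" (pixels), "world_from_camera" (4x4, takes a point from camera to world coordinates); the wrist camera has in their place "tool_from_camera" (4x4, takes a point from camera to tool coordinates, whose origin is the TCP and whose axes are the tool frame's). Camera axes: x right, y up, looking along -z (the intrinsics and any distortion apply to the point x, -y, -z); pixel columns grow to the right and rows downward; lengths in m; the calibration is good to about 2 mm. A picture is of the moment at which its call begins: read the wrist's pose just before it. There is no depth.
- ctrl.hand_in(): hands the job in, once; it reports no verdict.
The state is a dict: "time_s": time; "q": joint angles; "dq": joint speeds; "joint_efforts": joint torques, N m; "eef_pos": TCP position; "eef_rot": TCP orientation; "wrist_force": force on the tool from outside, world axes, zero at the start; "torque": the same for the moment, N m; "opening": opening from 0.0 (shut) to 1.0 (fully open).
Only numpy, scipy, OpenCV 4.12 (cv2) and the standard library are available. Lean on these libraries where they do the work, as an engineer would, in place of code of your own. Each camera call takes 0.05 s, during which the arm holds its last target. There are 200 camera calls.

## Working session

There is one attempt and no reset: what is moved stays moved. The work goes in short steps, Python scripts to look and compute and a tool call to move; the robot and the scene stay as the last step left them, time stands still between calls to the robot, and variables do not carry over. Pictures are saved under pics/ and viewed, about 12 in all and at most 16, crops included, and the job is handed in when it is done.

Besides the shell and the picture viewer there is one more tool, called after ">>>" in YAML: its name, and indented under it one key for each argument. move_arm: Moves the arm, as the interface text tells. Its arguments: {"type":"object","properties":{"moves":{"type":"array","items":{"type":"object","properties":{"gripper":{"type":"number"},"x":{"type":"number"},"y":{"type":"number"},"z":{"type":"number"},"roll":{"type":"number"}}}}},"required":["moves"]}

```bash
mkdir -p pics
cat > h.py <<'E'
import numpy as np, cv2
from bench import ctrl
from scipy.spatial.transform import Rotation as R
def pose():
    o=ctrl.get_obs(); T=np.eye(4); w,x,y,z=o['eef_rot']; T[:3,:3]=R.from_quat([x,y,z,w]).as_matrix(); T[:3,3]=o['eef_pos']; return T,o
def shot(name,fn=None):
    T,o=pose(); c=ctrl.camera(name)
    c['W']=np.array(c['world_from_camera']) if 'world_from_camera' in c else T@np.array(c['tool_from_camera'])
    if fn: cv2.imwrite('pics/'+fn,cv2.cvtColor(c['img'],cv2.COLOR_RGB2BGR))
    return c
def ray(c,u,v):
    d=np.array([(u-c['cx'])/c['fx'],-(v-c['cy'])/c['fy'],-1.]); d=c['W'][:3,:3]@d; return c['W'][:3,3],d
def onz(c,u,v,z):
    p,d=ray(c,u,v); return p+d*(z-p[2])/d[2]
def proj(c,P):
    q=np.linalg.inv(c['W'])@np.append(P,1); return np.array([c['cx']+c['fx']*q[0]/-q[2], c['cy']-c['fy']*q[1]/-q[2]])
E
python3 - <<'E'
from h import *
for n in('scene','top','wrist'):
    c=shot(n,n+'0.png'); print(n,{k:v for k,v in c.items() if k not in('img','world_from_camera','tool_from_camera')})
print(pose())
E
```

```text
scene {'fx': 486.8778560881658, 'fy': 486.8778560881658, 'cx': 285.52320241229717, 'cy': 215.24380279482196, 'W': array([[-0.90379224,  0.18432035, -0.38624552, -0.01869973],
       [-0.42787499, -0.40832481,  0.80634598,  1.27229836],
       [-0.00908766,  0.89403404,  0.44790686,  0.72437979],
       [ 0.        ,  0.        ,  0.        ,  1.        ]])}
top {'fx': 433.32355848612497, 'fy': 433.32355848612497, 'cx': 281.2023395142409, 'cy': 214.3182530766232, 'W': array([[-0.00905596,  0.99863538, -0.05143306,  0.42813468],
       [-0.99984986, -0.0082831 ,  0.01521973,  0.16900093],
       [ 0.01477293,  0.05156317,  0.99856046,  1.39294467],
       [ 0.        ,  0.        ,  0.        ,  1.        ]])}
wrist {'fx': 310.15742717891476, 'fy': 310.15742717891476, 'cx': 286.82070971325584, 'cy': 211.03672308646424, 'W': array([[ 4.39028169e-01,  8.53041389e-01,  2.82089800e-01,
         3.26341956e-01],
       [-8.98472772e-01,  4.17167776e-01,  1.36812734e-01,
        -4.80604381e-01],
       [-9.71850303e-04, -3.13514648e-01,  9.49582867e-01,
         3.72799748e-01],
       [ 0.
[... 414 characters left out ...]
]]), {'time_s': 0.15, 'q': array([-1.32127759e+00,  1.81373513e-01,  1.60774826e+00,  7.29849569e-06,
        1.35380287e+00, -2.06342439e-01]), 'dq': array([ 1.71485436e-03, -3.52588616e-03, -4.27823105e-03,  3.73074089e-04,
       -6.68573900e-05, -2.49216585e-04]), 'joint_efforts': array([ 1.32209254e-03, -4.45257533e+01, -3.51691425e+01, -3.04213509e-04,
        5.77649858e-03, -2.42264969e-05]), 'eef_pos': array([ 0.25308413, -0.51610372,  0.40400372]), 'eef_rot': array([-4.63228044e-04,  8.48596976e-01, -5.29039439e-01, -4.78521610e-04]), 'wrist_force': array([0.15260849, 0.32144481, 0.01121024]), 'torque': array([-0.00777532,  0.07181388,  0.04211945]), 'opening': 1.0020183539768734})
```

View pics/top0.png

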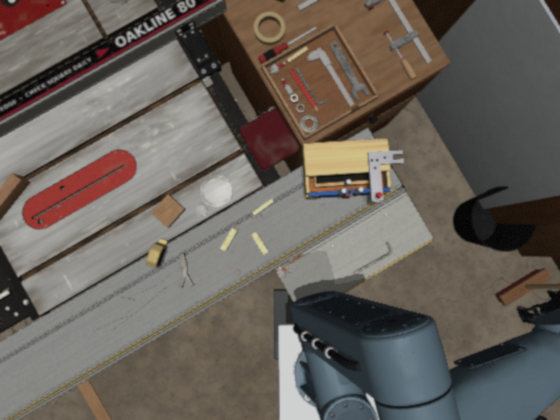

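View pics/scene0.png

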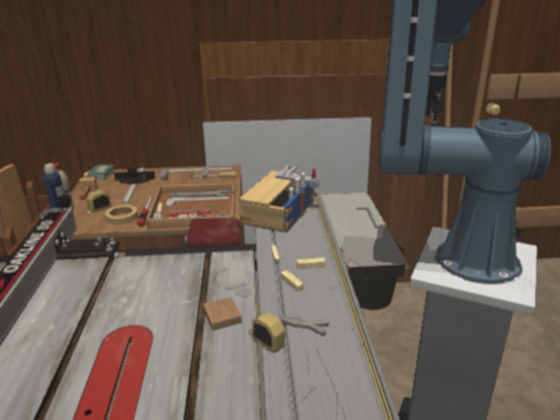

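The top view shows the cabinet at (350,170), with its front facing down the image. There are three brass bars at (263,207), (228,239) and (260,243), and I can't see any bits yet. I'll take a closer crop.

Run:
```python
import cv2,numpy as np
a=cv2.imread('pics/top0.png'); b=cv2.imread('pics/scene0.png')
A=cv2.resize(a[125:215,295:415],None,fx=6.4,fy=6.4,interpolation=3)[:, :768]
B=cv2.resize(b[150:300,230:340],None,fx=4,fy=4,interpolation=3)
cv2.imwrite('pics/c1.png',A)
cv2.imwrite('pics/c2.png',B)
from h import *
c={'img':None}
c=shot('top'); hsv=cv2.cvtColor(c['img'],cv2.COLOR_RGB2HSV)
m=cv2.inRange(hsv,(20,60,120),(35,255,255))
m[:195]=0
for k in cv2.findContours(m,0,2)[0]:
    if cv2.contourArea(k)>30:
        r=cv2.minAreaRect(k); print(np.round(r[0]),np.round(r[1],1),r[2],'world',[np.round(onz(c,*p,.015),3).tolist() for p in cv2.boxPoints(r)],onz(c,*r[0],.015))
```

```text
[153. 255.] [10.8 22.1] 18.43494987487793 world [[0.347, 0.581, 0.015], [0.412, 0.559, 0.015], [0.401, 0.527, 0.015], [0.336, 0.548, 0.015]] [0.37393063 0.55372549 0.015     ]
[399. 259.] [ 2.6 76.3] 58.52315902709961 world [[0.295, -0.117, 0.015], [0.419, -0.328, 0.015], [0.412, -0.332, 0.015], [0.287, -0.121, 0.015]] [ 0.35292397 -0.22426089  0.015     ]
[260. 243.] [23.   5.1] 58.392494201660156 world [[0.436, 0.243, 0.015], [0.445, 0.229, 0.015], [0.382, 0.192, 0.015], [0.374, 0.205, 0.015]] [0.40913664 0.21737199 0.015     ]
[228. 239.] [ 5.7 23.3] 30.963756561279297 world [[0.395, 0.343, 0.015], [0.458, 0.304, 0.015], [0.449, 0.289, 0.015], [0.386, 0.327, 0.015]] [0.42193307 0.3159012  0.015     ]
[314. 238.] [ 3.3 41.7] 59.4207763671875 world [[0.394, 0.104, 0.015], [0.46, -0.011, 0.015], [0.451, -0.017, 0.015], [0.384, 0.098, 0.015]] [0.42210122 0.04360918 0.015     ]
```

View pics/c1.png

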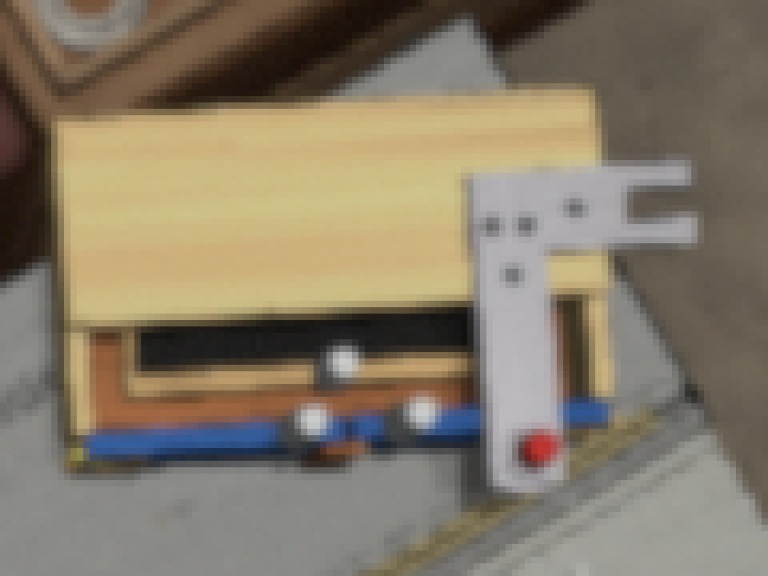

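```bash
cat >> h.py <<'E'
def fit2(cab,wor):  # rigid 2D: wor = R(th) cab + t
    cab=np.array(cab);wor=np.array(wor);a=cab.mean(0);b=wor.mean(0)
    H=(cab-a).T@(wor-b); th=np.arctan2(H[0,1]-H[1,0],H[0,0]+H[1,1])
    Rm=np.array([[np.cos(th),-np.sin(th)],[np.sin(th),np.cos(th)]]); t=b-Rm@a
    return th,Rm,t,np.linalg.norm(cab@Rm.T+t-wor,axis=1)
E
python3 - <<'E'
from h import *
c=shot('top')
f=[((540,450),.136,(-.1,-.08)),((420,410),.14,(-.081,-.025)),((312,418),.14,(-.081,.025)),((343,360),.092,(-.05,0)),((58,120),.092,(.075,.13)),((597,90),.092,(.075,-.13)),((626,207),.102,(None,-.137))]
W=[onz(c,295+u/6.4-.4,125+v/6.4-.4,z)[:2] for (u,v),z,_ in f]
th,Rm,t,e=fit2([x[2] for x in f[:6]],W[:6])
print(np.degrees(th),t,e); print('notch end cab',Rm.T@(W[6]-t))
for n,p in dict(pin=(-.1,-.08),rpost=(-.081,-.025),lpost=(-.081,.025),tray=(-.05,0)).items(): print(n,Rm@np.array(p)+t)
print(W)
E
```

```text
2.691034922641871 [ 0.64356614 -0.05242461] [0.0007241  0.00176819 0.00088675 0.00127316 0.00287906 0.0017525 ]
notch end cab [ 0.01514624 -0.13606382]
pin [ 0.54743243 -0.1370314 ]
rpost [ 0.56382921 -0.0812    ]
lpost [ 0.56148171 -0.03125514]
tray [ 0.59362128 -0.05477212]
[array([ 0.54727215, -0.13632526]), array([ 0.56557774, -0.08093701]), array([ 0.56228944, -0.03162107]), array([ 0.59485246, -0.05444788]), array([0.71021328, 0.07905732]), array([ 0.72312641, -0.17779144]), array([ 0.66508389, -0.18762727])]
```

View pics/c2.png

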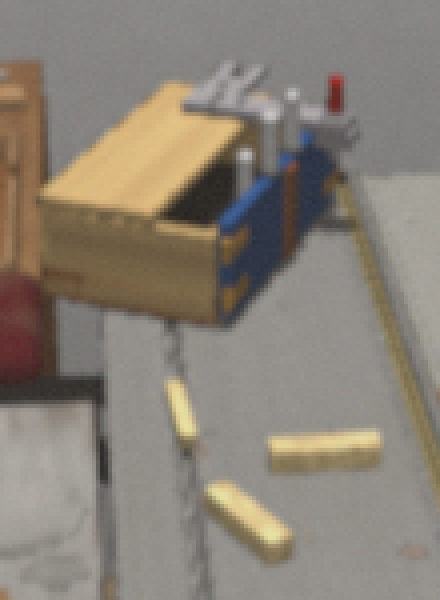

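```bash
cat >> h.py <<'E'
TH=np.radians(2.69); CR=np.array([[np.cos(TH),-np.sin(TH)],[np.sin(TH),np.cos(TH)]]); CT=np.array([.64357,-.05242])
def cab(p): return CR.T@(np.asarray(p)[:2]-CT)
def wor(p): return CR@np.asarray(p)+CT
def where():
    T,o=pose(); yaw=np.degrees(np.arctan2(T[1,0],T[0,0])-TH); p=T[:3,3]+.155*T[:3,2]
    print('t',round(o['time_s'],2),'grasp cab mm',np.round(1000*cab(p),1),'z',round(1000*p[2],1),'yaw',round(yaw,1),'open',round(o['opening'],3),'F',np.round(o['wrist_force'],1),'q6',round(o['q'][5],2))
def plan(x,y,z,yaw,n):  # grasp point target in cabinet mm, yaw deg rel cabinet -> rows in tool units
    T,o=pose(); p=T[:3,3]+.155*T[:3,2]; y0=np.degrees(np.arctan2(T[1,0],T[0,0])-TH)
    d=np.array([x,y])/1000-cab(p); dz=z/1000-p[2]; dr=-(yaw-y0)/n
    for i in range(n):
        a=np.radians(y0-dr*i); s=d/n*100
        print({'x':round(s[0]*np.cos(a)+s[1]*np.sin(a),2),'y':round(s[0]*np.sin(a)-s[1]*np.cos(a),2),'z':round(-dz/n*100,2),'roll':round(dr,2)})
E
python3 -c "
from h import *
where(); plan(-100,-80,249,0,10)"
```

```text
t 0.25 grasp cab mm [-411.8 -444.8] z 249.3 yaw -66.6 open 0.997 F [-0.4  0.2 -0.8] q6 -0.21
{'x': np.float64(-2.11), 'y': np.float64(-4.31), 'z': np.float64(0.0), 'roll': np.float64(-6.66)}
{'x': np.float64(-1.59), 'y': np.float64(-4.53), 'z': np.float64(0.0), 'roll': np.float64(-6.66)}
{'x': np.float64(-1.06), 'y': np.float64(-4.68), 'z': np.float64(0.0), 'roll': np.float64(-6.66)}
{'x': np.float64(-0.51), 'y': np.float64(-4.77), 'z': np.float64(0.0), 'roll': np.float64(-6.66)}
{'x': np.float64(0.05), 'y': np.float64(-4.8), 'z': np.float64(0.0), 'roll': np.float64(-6.66)}
{'x': np.float64(0.6), 'y': np.float64(-4.76), 'z': np.float64(0.0), 'roll': np.float64(-6.66)}
{'x': np.float64(1.15), 'y': np.float64(-4.66), 'z': np.float64(0.0), 'roll': np.float64(-6.66)}
{'x': np.float64(1.68), 'y': np.float64(-4.49), 'z': np.float64(0.0), 'roll': np.float64(-6.66)}
{'x': np.float64(2.19), 'y': np.float64(-4.27), 'z': np.float64(0.0), 'roll': np.float64(-6.66)}
{'x': np.float64(2.67), 'y': np.float64(-3.99), 'z': np.float64(0.0), 'roll': np.float64(-6.66)}
```

>>> move_arm:
  moves:
    - {"x": -2.1, "y": -4.3, "roll": -6.66, "gripper": 70}
    - {"x": -1.6, "y": -4.5, "roll": -6.66}
    - {"x": -1.1, "y": -4.7, "roll": -6.66}
    - {"x": -0.5, "y": -4.8, "roll": -6.66}
    - {"x": 0.05, "y": -4.8, "roll": -6.66}

```text
validation failed for argument at $.mo...
```

>>> move_arm:
  moves:
    - {"x": 0.6, "y": -4.8, "roll": -6.66}
    - {"x": 1.15, "y": -4.7, "roll": -6.66}
    - {"x": 1.7, "y": -4.5, "roll": -6.66}
    - {"x": 2.2, "y": -4.3, "roll": -6.66}
    - {"x": 2.7, "y": -4.0, "roll": -6.66}

```text
validation failed for argument at $.mo...
```

>>> move_arm:
  moves:
    - {}
    - {}

```text
validation failed for argument at $.mo...
```

```bash
python3 -c "
from h import *
where(); c=shot('wrist','w1.png'); print(c['W'])"
```

```text
t 0.25 grasp cab mm [-411.8 -444.8] z 249.3 yaw -66.6 open 0.997 F [-0.4  0.2 -0.8] q6 -0.21
[[ 4.39022939e-01  8.53106941e-01  2.81899639e-01  3.26369915e-01]
 [-8.98475838e-01  4.16912796e-01  1.37567762e-01 -4.80748912e-01]
 [-1.67554244e-04 -3.13675418e-01  9.49530255e-01  3.73190603e-01]
 [ 0.00000000e+00  0.00000000e+00  0.00000000e+00  1.00000000e+00]]
```

View pics/w1.png

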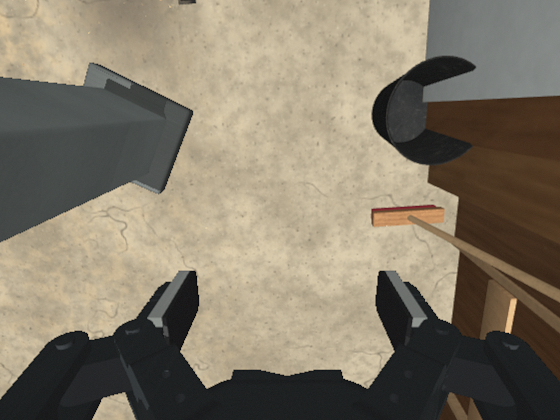

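The picture shows only the floor, with the fingers at (175,310) and (400,310). The moves were refused because every field is required, so I'll resend them in full.

>>> move_arm:
  moves:
    - {"x": -2.1, "y": -4.3, "z": 0, "roll": -6.66, "gripper": 70}
    - {"x": -1.6, "y": -4.5, "z": 0, "roll": -6.66, "gripper": 70}
    - {"x": -1.1, "y": -4.7, "z": 0, "roll": -6.66, "gripper": 70}
    - {"x": -0.5, "y": -4.8, "z": 0, "roll": -6.66, "gripper": 70}
    - {"x": 0.05, "y": -4.8, "z": 0, "roll": -6.66, "gripper": 70}

```text
time_s: 0.92
eef_pos: [0.4008, -0.3251, 0.4048]
eef_rot: [0.0, 0.965, -0.262, 0.0]
wrist_force: [0.3, 0.1, 0.6]
opening: 0.698
```

>>> move_arm:
  moves:
    - {"x": 0.6, "y": -4.8, "z": 0, "roll": -6.66, "gripper": 70}
    - {"x": 1.15, "y": -4.7, "z": 0, "roll": -6.66, "gripper": 70}
    - {"x": 1.7, "y": -4.5, "z": 0, "roll": -6.66, "gripper": 70}
    - {"x": 2.2, "y": -4.3, "z": 0, "roll": -6.66, "gripper": 70}
    - {"x": 2.7, "y": -4.0, "z": 0, "roll": -6.66, "gripper": 70}

```text
time_s: 1.55
eef_pos: [0.5489, -0.1342, 0.4048]
eef_rot: [0.0, 1.0, 0.026, 0.0]
wrist_force: [0.2, -0.7, -0.1]
opening: 0.703
```

>>> move_arm:
  moves:
    - {"x": 0, "y": 0, "z": 0, "roll": 0, "gripper": 70}
    - {"x": 0, "y": 0, "z": 0, "roll": 0, "gripper": 70}

```text
time_s: 1.8
eef_pos: [0.5479, -0.1357, 0.4044]
eef_rot: [0.0, 1.0, 0.024, -0.0]
wrist_force: [0.0, -0.2, 0.2]
opening: 0.701
```

```bash
python3 -c "
from h import *
where(); c=shot('wrist','w2.png'); np.save('w2.npy',c['W'])
for p,z in (((-.1,-.08),.136),((.015,-.146),.102),((-.081,-.025),.14),((-.081,.025),.14),((-.05,0),.092)): print(proj(c,[*wor(p),z]))"
```

```text
t 1.8 grasp cab mm [-99.6 -78.8] z 249.4 yaw 0.0 open 0.701 F [ 0.  -0.2  0.2] q6 -0.5
[285.45395235 214.69780075]
[403.05438004 266.88466519]
[310.87463867 146.28717595]
[312.5598571   72.80224449]
[343.36943114 110.33446798]
```

View pics/w2.png

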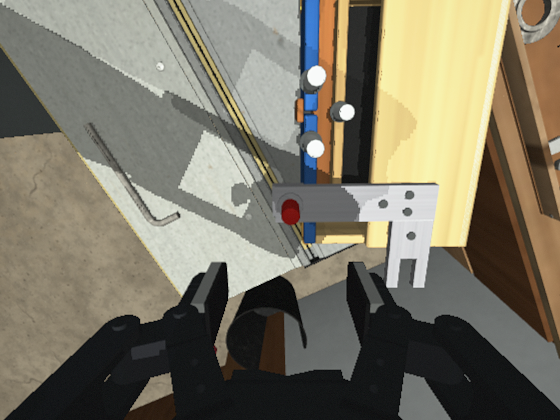

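The wrist view shows the pin at (291,212), the posts at (315,147), (316,76) and (343,112), and the notch slot at (405,270). I'll refit the cabinet pose from these.

```bash
cat > ref.py <<'E'
from h import *
im=cv2.imread('pics/w2.png'); c=shot('wrist'); c['W']=np.load('w2.npy')
g=cv2.cvtColor(im,6); hsv=cv2.cvtColor(im,cv2.COLOR_BGR2HSV)
def blob(m,u,v,r=14):
    k=np.zeros_like(m); cv2.circle(k,(u,v),r,255,-1); m=cv2.bitwise_and(m,k)
    ct=max(cv2.findContours(m,0,2)[0],key=cv2.contourArea); return cv2.minEnclosingCircle(ct)
wh=cv2.inRange(g,215,255); red=cv2.bitwise_or(cv2.inRange(hsv,(0,120,60),(8,255,255)),cv2.inRange(hsv,(172,120,60),(180,255,255)))
B=[blob(wh,316,76),blob(wh,315,147),blob(wh,343,112)]
ct=max(cv2.findContours(red[190:235,270:310].copy(),0,2)[0],key=cv2.contourArea); x,y,w,h=cv2.boundingRect(ct); x+=270;y+=190
print(B,(x,y,w,h)); pin=(x+w/2,y+h-10.3)
uv=[B[0][0],B[1][0],B[2][0],pin]; zs=[.14,.14,.092,.136]; C=[(-.081,.025),(-.081,-.025),(-.05,0),(-.1,-.08)]
W=[onz(c,*u,z)[:2] for u,z in zip(uv,zs)]
print('in old cab mm',[np.round(1000*cab(w),1) for w in W])
for nm,u,z in (('roof fr/left edge',(383,20),.092),('roof front edge low',(367,240),.092),('roof back right corner',(466,247),.092),('roof br edge top',(503,20),.092),('slot L',(397,275),.102),('slot R',(415,275),.102),('slot end',(406,257),.102),('arm corner',(273,222),.102),('arm up corner',(273,184),.102)): print(nm,np.round(1000*cab(onz(c,*u,z)),1))
E
python3 ref.py; python3 -c "
import cv2; a=cv2.imread('pics/w2.png')[170:300,260:440]; cv2.imwrite('pics/c3.png',cv2.resize(a,None,fx=4,fy=4,interpolation=0))"
```

```text
[((316.5, 75.5), 9.617792129516602), ((315.0, 148.23077392578125), 8.470379829406738), ((346.0, 111.5), 7.632268905639648)] (282, 199, 18, 26)
in old cab mm [array([-78.2,  23.3]), array([-77.9, -26.4]), array([-47.7,  -1. ]), array([-95.5, -80. ])]
roof fr/left edge [-22.4  68.2]
roof front edge low [ -19.8 -121.7]
roof back right corner [  79.2 -129.4]
roof br edge top [72.9 68. ]
slot L [  10.1 -155. ]
slot R [  27.9 -155. ]
slot end [  16.6 -135.3]
arm corner [-111.8  -98.9]
arm up corner [-111.2  -62.6]
```

View pics/c3.png

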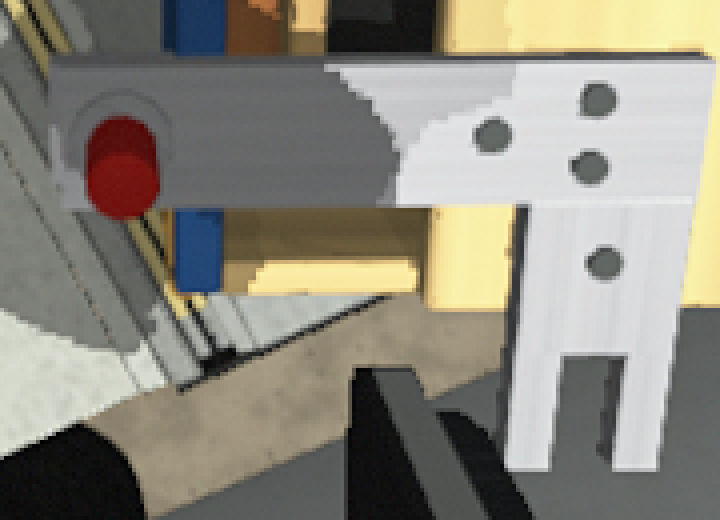

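```bash
python3 - <<'E'
from h import *
C=np.array([(-81,25),(-81,-25),(-50,0),(-100,-80),(75,-130),(-114,-97),(-114,-63)])/1e3
O=np.array([(-78.2,23.3),(-77.9,-26.4),(-47.7,-1),(-95.5,-81),(79.2,-129.4),(-111.8,-98.9),(-111.2,-62.6)])/1e3
W=[wor(o) for o in O]; th,Rm,t,e=fit2(C,W); print(np.degrees(th),t,np.round(e*1e3,1)); print('slot',Rm.T@(wor((.0200,-.1530))-t))
s=open('h.py').read().replace('TH=np.radians(2.69)','TH=%.5f'%th).replace('CT=np.array([.64357,-.05242])','CT=np.array([%.5f,%.5f])'%tuple(t)); open('h.py','w').write(s)
E
python3 -c "
from h import *
where(); plan(-100,-80,160,0,4)"
```

```text
3.156743643804501 [ 0.64627773 -0.05261089] [0.8 0.5 0.5 1.2 0.5 1.4 1.7]
slot [ 0.01605987 -0.15281813]
t 1.9 grasp cab mm [-103.3  -78.4] z 249.6 yaw -0.6 open 0.704 F [ 0.3 -1.3 -0.5] q6 -0.5
{'x': np.float64(0.08), 'y': np.float64(0.04), 'z': np.float64(2.24), 'roll': np.float64(-0.14)}
{'x': np.float64(0.08), 'y': np.float64(0.04), 'z': np.float64(2.24), 'roll': np.float64(-0.14)}
{'x': np.float64(0.08), 'y': np.float64(0.04), 'z': np.float64(2.24), 'roll': np.float64(-0.14)}
{'x': np.float64(0.08), 'y': np.float64(0.04), 'z': np.float64(2.24), 'roll': np.float64(-0.14)}
```

>>> move_arm:
  moves:
    - {"x": 0.35, "y": 0.2, "z": 4, "roll": -0.6, "gripper": 60}
    - {"x": 0, "y": 0, "z": 4, "roll": 0, "gripper": 60}
    - {"x": 0, "y": 0, "z": 3, "roll": 0, "gripper": 60}
    - {"x": 0, "y": 0, "z": 1.2, "roll": 0, "gripper": 60}
    - {"x": 0, "y": 0, "z": 0, "roll": 0, "gripper": 60}

```text
time_s: 2.52
eef_pos: [0.5513, -0.1382, 0.2825]
eef_rot: [-0.0, 1.0, 0.028, -0.0]
wrist_force: [-0.1, -0.3, -0.2]
opening: 0.602
```

>>> move_arm:
  moves:
    - {"x": 0, "y": 0, "z": 0, "roll": 0, "gripper": 0}
    - {"x": 0, "y": 0, "z": 0, "roll": 0, "gripper": 0}
    - {"x": 0, "y": 0, "z": 0, "roll": 0, "gripper": 0}
    - {"x": 0, "y": 0, "z": 0, "roll": 0, "gripper": 0}
    - {"x": 0, "y": 0, "z": 0, "roll": 0, "gripper": 0}

```text
time_s: 3.15
eef_pos: [0.5522, -0.1377, 0.2843]
eef_rot: [0.001, 1.0, 0.029, 0.001]
wrist_force: [-2.4, 0.8, 6.8]
opening: 0.165
```

```bash
python3 -c "
from h import *
where()"
```

```text
t 3.15 grasp cab mm [-98.4 -80. ] z 129.3 yaw 0.2 open 0.165 F [-2.4  0.8  6.8] q6 -0.51
```

>>> move_arm:
  moves:
    - {"x": 0, "y": 0, "z": -1, "roll": 0, "gripper": 0}
    - {"x": 0, "y": 0, "z": -1.5, "roll": 0, "gripper": 0}
    - {"x": 0, "y": 0, "z": -2, "roll": 0, "gripper": 0}
    - {"x": 0, "y": 0, "z": -2, "roll": 0, "gripper": 0}
    - {"x": 0, "y": 0, "z": 0, "roll": 0, "gripper": 0}

```text
time_s: 3.78
eef_pos: [0.5524, -0.1377, 0.3504]
eef_rot: [0.001, 1.0, 0.029, 0.002]
wrist_force: [0.1, -0.1, -0.5]
opening: 0.163
```

```bash
python3 -c "
from h import *
where();plan(15.5,-147,194,0,6)
c=shot('wrist','w4.png');c=shot('scene')
a=cv2.resize(c['img'][140:230,250:350],None,fx=4,fy=4); b=cv2.imread('pics/w4.png')
cv2.imwrite('pics/m4.png',np.hstack([cv2.resize(b,(480,360)),a[:,:,::-1][:, 100:400]]))"
```

```text
t 3.77 grasp cab mm [-97.8 -80.1] z 195.4 yaw 0.2 open 0.163 F [ 0.1 -0.1 -0.5] q6 -0.51
{'x': np.float64(1.88), 'y': np.float64(1.12), 'z': np.float64(0.02), 'roll': np.float64(0.03)}
{'x': np.float64(1.89), 'y': np.float64(1.12), 'z': np.float64(0.02), 'roll': np.float64(0.03)}
{'x': np.float64(1.89), 'y': np.float64(1.12), 'z': np.float64(0.02), 'roll': np.float64(0.03)}
{'x': np.float64(1.89), 'y': np.float64(1.12), 'z': np.float64(0.02), 'roll': np.float64(0.03)}
{'x': np.float64(1.89), 'y': np.float64(1.12), 'z': np.float64(0.02), 'roll': np.float64(0.03)}
{'x': np.float64(1.89), 'y': np.float64(1.12), 'z': np.float64(0.02), 'roll': np.float64(0.03)}
```

View pics/m4.png

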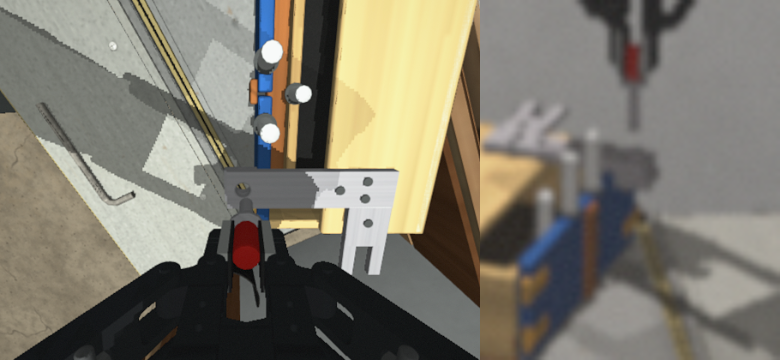

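The pin is held upright and its shank is clear of the plate. Next I'll measure the slot relative to the bore hole in this same frame.

Run:
```python
from h import *
c=shot('wrist'); g=cv2.cvtColor(c['img'],cv2.COLOR_RGB2GRAY)
for r in (305,310,315): print(r,list(zip(range(396,450,2),g[r,396:450:2])))
hb=cv2.inRange(g[205:232,265:300],0,85); n,l,s,ce=cv2.connectedComponentsWithStats(hb); print([(s[i],ce[i]+[265,205]) for i in range(1,n)])
for u in ((405,310),(425,310),(282,218)): print(u,1e3*cab(onz(c,*u,.102)))
for x in (-.1,): print(proj(c,[*wor((-.1,-.08)),.102]),proj(c,[*wor((.0155,-.155)),.102]))
```

```text
305 [(396, np.uint8(102)), (398, np.uint8(70)), (400, np.uint8(67)), (402, np.uint8(69)), (404, np.uint8(215)), (406, np.uint8(213)), (408, np.uint8(213)), (410, np.uint8(211)), (412, np.uint8(216)), (414, np.uint8(218)), (416, np.uint8(220)), (418, np.uint8(98)), (420, np.uint8(104)), (422, np.uint8(102)), (424, np.uint8(103)), (426, np.uint8(103)), (428, np.uint8(102)), (430, np.uint8(73)), (432, np.uint8(69)), (434, np.uint8(69)), (436, np.uint8(161)), (438, np.uint8(216)), (440, np.uint8(213)), (442, np.uint8(211)), (444, np.uint8(212)), (446, np.uint8(216)), (448, np.uint8(217))]
310 [(396, np.uint8(103)), (398, np.uint8(78)), (400, np.uint8(64)), (402, np.uint8(135)), (404, np.uint8(217)), (406, np.uint8(214)), (408, np.uint8(213)), (410, np.uint8(212)), (412, np.uint8(218)), (414, np.uint8(218)), (416, np.uint8(152)), (418, np.uint8(104)), (420, np.uint8(104)), (422, np.uint8(105)), (424, np.uint8(103)), (426, np.uint8(104)), (428, np.uint8(105)), (430, np.uint8(58)), (432, np.uint8(67)), (434, np.uint8(62)), (436, np.uint8(207)), (438, np.uint8(214)), (440, np.uint8(214)), (4
[... 244 characters left out ...]
10, np.uint8(213)), (412, np.uint8(215)), (414, np.uint8(223)), (416, np.uint8(101)), (418, np.uint8(105)), (420, np.uint8(105)), (422, np.uint8(105)), (424, np.uint8(103)), (426, np.uint8(103)), (428, np.uint8(66)), (430, np.uint8(65)), (432, np.uint8(64)), (434, np.uint8(145)), (436, np.uint8(215)), (438, np.uint8(213)), (440, np.uint8(212)), (442, np.uint8(209)), (444, np.uint8(214)), (446, np.uint8(215)), (448, np.uint8(154))]
[(array([ 11,  11,  19,  16, 184], dtype=int32), array([284.94565217, 224.92934783]))]
(405, 310) [  -1.78342375 -155.02117522]
(425, 310) [  14.5520015  -155.01159071]
(282, 218) [-101.90774979  -75.42123184]
[284.60062    223.83612074] [426.16247094 309.98852864]
```

>>> move_arm:
  moves:
    - {"x": 2.3, "y": 1.4, "z": 0, "roll": 0, "gripper": 0}
    - {"x": 2.8, "y": 1.7, "z": 0, "roll": 0, "gripper": 0}
    - {"x": 2.8, "y": 1.7, "z": 0, "roll": 0, "gripper": 0}
    - {"x": 2.3, "y": 1.4, "z": 0, "roll": 0, "gripper": 0}
    - {"x": 1.13, "y": 0.6, "z": 0, "roll": 0, "gripper": 0}

```text
time_s: 4.55
eef_pos: [0.6693, -0.1994, 0.3458]
eef_rot: [-0.001, 1.0, 0.029, -0.001]
wrist_force: [-0.2, -0.3, -0.4]
opening: 0.165
```

>>> move_arm:
  moves:
    - {"x": 0, "y": 0, "z": 0, "roll": 0, "gripper": 0}
    - {"x": 0, "y": 0, "z": 1.2, "roll": 0, "gripper": 0}
    - {"x": 0, "y": 0, "z": 0, "roll": 0, "gripper": 0}

```text
time_s: 4.92
eef_pos: [0.6677, -0.1982, 0.3334]
eef_rot: [-0.001, 1.0, 0.029, -0.002]
wrist_force: [0.9, -0.6, 0.4]
opening: 0.159
```

```bash
python3 -c "
from h import *
where(); c=shot('wrist','w5.png'); s=shot('scene'); t=shot('top')
f=lambda c,u,v,w,h,k: cv2.resize(c['img'][v:v+h,u:u+w,::-1],(w*k,h*k),interpolation=cv2.INTER_CUBIC)
a=f(c,180,180,200,130,2); b=f(s,290,150,60,65,4)
cv2.imwrite('pics/m5.png',np.hstack([a,b]))"
```

```text
t 4.92 grasp cab mm [  12.8 -146.2] z 178.4 yaw 0.2 open 0.159 F [ 0.9 -0.6  0.4] q6 -0.52
```

View pics/m5.png

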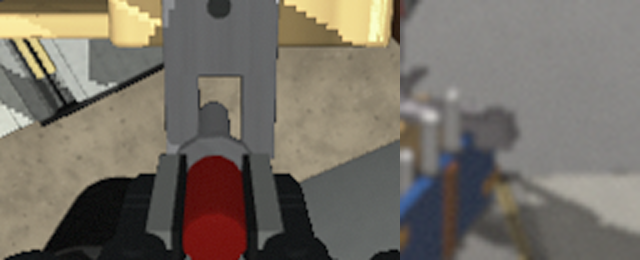

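The shank tip is over the slot but about 2.5 mm too far toward the front. I'll correct that and then lower it.

>>> move_arm:
  moves:
    - {"x": 0.27, "y": 0.2, "z": 0, "roll": 0, "gripper": 0}
    - {"x": 0, "y": 0, "z": 0, "roll": 0, "gripper": 0}
    - {"x": 0, "y": 0, "z": 0.8, "roll": 0, "gripper": 0}
    - {"x": 0, "y": 0, "z": 0.8, "roll": 0, "gripper": 0}

```text
time_s: 5.58
eef_pos: [0.6714, -0.2006, 0.319]
eef_rot: [-0.0, 1.0, 0.029, -0.0]
wrist_force: [-0.0, -0.8, -0.8]
opening: 0.163
```

```bash
python3 -c "
from h import *
where()"
```

```text
t 5.58 grasp cab mm [  16.9 -149.1] z 164.0 yaw 0.2 open 0.163 F [-0.  -0.8 -0.8] q6 -0.52
```

>>> move_arm:
  moves:
    - {"x": 0, "y": 0, "z": 0, "roll": 0, "gripper": 0}
    - {"x": 0, "y": 0, "z": 0, "roll": 0, "gripper": 0}

```text
time_s: 5.82
eef_pos: [0.6715, -0.2006, 0.3195]
eef_rot: [-0.0, 1.0, 0.029, -0.0]
wrist_force: [0.9, -0.6, 0.0]
opening: 0.163
```

```bash
python3 -c "
from h import *
where(); c=shot('wrist','w6.png'); where(); shot('wrist'); where()
cv2.imwrite('pics/m6.png',cv2.resize(c['img'][180:310,180:380,::-1],None,fx=2,fy=2))"
```

```text
t 5.83 grasp cab mm [  17.  -149.2] z 164.5 yaw 0.2 open 0.163 F [ 0.9 -0.6  0. ] q6 -0.52
t 5.88 grasp cab mm [  17.1 -149.3] z 164.8 yaw 0.2 open 0.163 F [-0.6 -0.4 -1.2] q6 -0.52
t 5.92 grasp cab mm [  17.2 -149.3] z 165.0 yaw 0.2 open 0.166 F [-0.1  0.8 -0.4] q6 -0.52
```

View pics/m6.png

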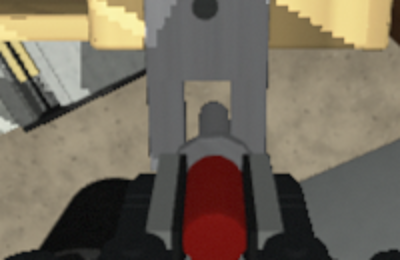

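The shank (214) sits about 2 mm to the right of the slot centre (~207), so I'll shift it back.

>>> move_arm:
  moves:
    - {"x": -0.2, "y": 0, "z": 0, "roll": 0, "gripper": 0}
    - {"x": 0, "y": 0, "z": 0, "roll": 0, "gripper": 0}
    - {"x": 0, "y": 0, "z": 0.8, "roll": 0, "gripper": 0}
    - {"x": 0, "y": 0, "z": 0.8, "roll": 0, "gripper": 0}
    - {"x": 0, "y": 0, "z": 0, "roll": 0, "gripper": 0}

```text
time_s: 6.55
eef_pos: [0.6691, -0.2006, 0.302]
eef_rot: [-0.001, 1.0, 0.029, -0.001]
wrist_force: [-0.6, -0.8, -1.1]
opening: 0.163
```

```bash
python3 -c "
from h import *
where()"
```

```text
t 6.55 grasp cab mm [  14.3 -148.8] z 147.0 yaw 0.2 open 0.163 F [-0.6 -0.8 -1.1] q6 -0.52
```

>>> move_arm:
  moves:
    - {"x": 0, "y": 0, "z": 0.8, "roll": 0, "gripper": 0}
    - {"x": 0, "y": 0, "z": 0.7, "roll": 0, "gripper": 0}
    - {"x": 0, "y": 0, "z": 0.3, "roll": 0, "gripper": 0}
    - {"x": 0, "y": 0, "z": 0, "roll": 0, "gripper": 0}

```text
time_s: 7.05
eef_pos: [0.6694, -0.2007, 0.2852]
eef_rot: [-0.0, 1.0, 0.029, -0.0]
wrist_force: [0.6, 0.2, 0.0]
opening: 0.164
```

```bash
python3 -c "
from h import *
where()"
```

```text
t 7.05 grasp cab mm [  14.9 -149.1] z 130.2 yaw 0.2 open 0.164 F [0.6 0.2 0. ] q6 -0.52
```

>>> move_arm:
  moves:
    - {"x": 0, "y": 0, "z": 0.15, "roll": 0, "gripper": 0}
    - {"x": 0, "y": 0, "z": 0, "roll": 0, "gripper": 0}
    - {"x": 0, "y": 0, "z": 0, "roll": 0, "gripper": 30}
    - {"x": 0, "y": 0, "z": 0, "roll": 0, "gripper": 45}
    - {"x": 0, "y": 0, "z": 0, "roll": 0, "gripper": 45}

```text
time_s: 7.68
eef_pos: [0.6695, -0.2008, 0.2843]
eef_rot: [0.0, 1.0, 0.029, 0.0]
wrist_force: [0.3, -0.6, -1.2]
opening: 0.453
```

>>> move_arm:
  moves:
    - {"x": 0, "y": 0, "z": -2, "roll": 0, "gripper": 45}
    - {"x": 0, "y": 0, "z": -3, "roll": 0, "gripper": 45}
    - {"x": 0, "y": 0, "z": -4, "roll": 0, "gripper": 45}
    - {"x": -2, "y": -3, "z": 0, "roll": 0, "gripper": 50}
    - {"x": -3, "y": -4, "z": 0, "roll": 0, "gripper": 50}

```text
time_s: 8.3
eef_pos: [0.6155, -0.1339, 0.3767]
eef_rot: [0.001, 1.0, 0.028, 0.002]
wrist_force: [0.1, 0.0, -0.2]
opening: 0.499
```

```bash
python3 -c "
from h import *
where();plan(-81,-25,190,0,3); c=shot('wrist','w7.png'); s=shot('scene')
cv2.imwrite('pics/m7.png',np.hstack([cv2.resize(c['img'][:,:,::-1],(480,360)),cv2.resize(s['img'][150:210,290:340,::-1],(300,360),interpolation=2)]))"
```

```text
t 8.3 grasp cab mm [-34.6 -79.7] z 221.7 yaw 0.1 open 0.499 F [ 0.1  0.  -0.2] q6 -0.46
{'x': np.float64(-1.54), 'y': np.float64(-1.83), 'z': np.float64(1.06), 'roll': np.float64(0.03)}
{'x': np.float64(-1.54), 'y': np.float64(-1.83), 'z': np.float64(1.06), 'roll': np.float64(0.03)}
{'x': np.float64(-1.54), 'y': np.float64(-1.83), 'z': np.float64(1.06), 'roll': np.float64(0.03)}
```

View pics/m7.png

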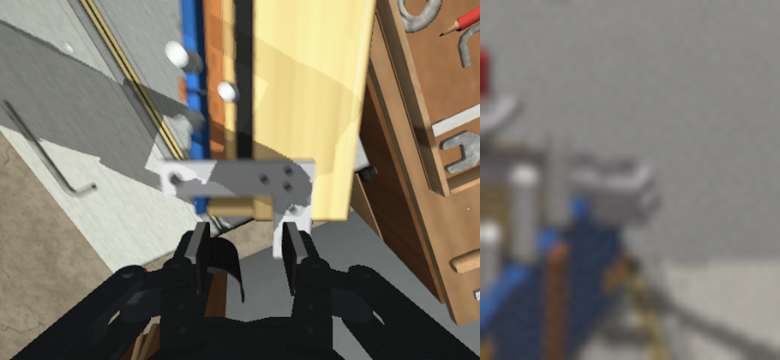

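The pin's red grip shows at the notch in the scene view. The right post seems to be in shadow near (190,125). I'll check both with numbers.

```bash
cat >> h.py <<'E'
def reds(c,lo=8):
    hsv=cv2.cvtColor(c['img'],cv2.COLOR_RGB2HSV); m=cv2.bitwise_or(cv2.inRange(hsv,(0,140,50),(8,255,255)),cv2.inRange(hsv,(172,140,50),(180,255,255)))
    n,l,s,ce=cv2.connectedComponentsWithStats(m); return [(s[i].tolist(),np.round(ce[i],1).tolist()) for i in range(1,n) if s[i][4]>=lo]
E
python3 - <<'E'
from h import *
s=shot('scene'); t=shot('top')
P=lambda z:[*wor((.015,-.149)),z]
for n,c in(('scene',s),('top',t)):
    print(n,'pred',proj(c,P(.106)),proj(c,P(.136)),[r for r in reds(c,4) if abs(r[1][0]-proj(c,P(.12))[0])<40 and abs(r[1][1]-proj(c,P(.12))[1])<40])
# posts in scene: compare prediction
w=shot('wrist'); print('rpost pred wrist',proj(w,[*wor((-.081,-.025)),.14]),'lpost',proj(w,[*wor((-.081,.025)),.14]))
u,v=map(int,proj(w,[*wor((-.081,-.025)),.14])); g=cv2.cvtColor(w['img'],cv2.COLOR_RGB2GRAY); print(g[v-20:v+21:3,u-24:u+25:3])
print('rpost pred scene',proj(s,[*wor((-.081,-.025)),.14]),proj(s,[*wor((-.081,.025)),.14])); where()
E
```

```text
scene pred [289.42344671 165.89404132] [289.37666141 157.90224291] [([288, 159, 3, 7, 19], [289.0, 161.7])]
top pred [397.02290181 155.22810052] [399.89891431 153.31126712] []
rpost pred wrist [214.85909292 150.7460469 ] lpost [208.99142643  66.91355373]
[[ 87  83  86  86  84  87  87  84  85  88  86 109 116  97 121  80  34]
 [ 88  89  85  84  86  87  89  85  87  90  82 110 113  96  98  71  30]
 [103 179 137  83  83  84  87  89  88  89  60  74  98 111 104 100  64]
 [ 83 188 175 175 130 130  86  86  86  91 105 107 105 105 106 104 101]
 [171 167 190 163 191 164 170 112 160 154 116 101 104 101  97  94  43]
 [205 137 193 191 184 188 146 188 190 197 196 131  95  94  91  89  50]
 [ 17 202 140 181 149 190 183 187 192 192 191 194  92  89  89  90  64]
 [109 186 175 177 189 175 191 191 189 190 191 189 122  86  90  65  64]
 [207   7 206 110 192 175 176 189 197 189 187 187 111  88  66  67  33]
 [193 140  95 206 171 193 143 180 185 194 190 180  87  67  67  67  34]
 [ 47 205  31 198 132 186 186 170 171 178 168 106  49  63  64  67  34]
 [116 158 209  54 206 139 191 155 183 185 184 153  48  51  52  57  36]
 [142  87 202  98 180 175 191 184 181 190 167 156  93  57  50  52  34]
 [165 127  83 209  42 208 105 189 156 185 169 165  94 102  88  79  38]]
rpost pred scene [302.67030951 172.57354033] [297.15881241 178.03888324]
t 8.55 grasp cab mm [-34.3 -79.8] z 221.0 yaw 0.2 open 0.498 F [-0.  -1.1  0.6] q6 -0.46
```

```bash
python3 -c "
from h import *
c=shot('wrist','w8.png'); cv2.imwrite('pics/m8.png',cv2.resize(c['img'][30:260,130:400,::-1],None,fx=2,fy=2))
print(proj(c,[*wor((-.081,-.025)),.14]),proj(c,[*wor((-.081,.025)),.14]),proj(c,[*wor((-.05,0)),.092]))"
```

```text
[213.81453512 149.46236494] [207.77679374  65.35172924] [265.1840855  108.90860704]
```

View pics/m8.png

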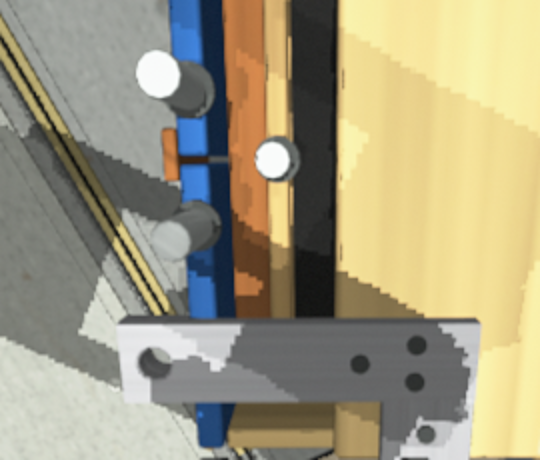

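The bore is empty, and the right post is at crop (173,240), where it was predicted. Next I'll pinch it.

>>> move_arm:
  moves:
    - {"x": -2.3, "y": -2.7, "z": 0, "roll": 0, "gripper": 50}
    - {"x": -2.3, "y": -2.7, "z": 1, "roll": 0, "gripper": 50}
    - {"x": 0, "y": 0, "z": 4, "roll": 0, "gripper": 50}
    - {"x": 0, "y": 0, "z": 4.5, "roll": 0, "gripper": 50}
    - {"x": 0, "y": 0, "z": 0, "roll": 0, "gripper": 50}

```text
time_s: 9.22
eef_pos: [0.5656, -0.0829, 0.276]
eef_rot: [-0.001, 1.0, 0.028, -0.003]
wrist_force: [-0.7, 0.6, 0.3]
opening: 0.501
```

>>> move_arm:
  moves:
    - {"x": 0, "y": 0, "z": 0, "roll": 0, "gripper": 5}
    - {"x": 0, "y": 0, "z": 0, "roll": 0, "gripper": 5}
    - {"x": 0, "y": 0, "z": 0, "roll": 0, "gripper": 5}
    - {"x": 0, "y": 0, "z": 0, "roll": 0, "gripper": 5}

```text
time_s: 9.72
eef_pos: [0.5666, -0.0833, 0.2816]
eef_rot: [0.001, 1.0, 0.029, -0.0]
wrist_force: [-7.4, -2.2, 4.0]
opening: 0.148
```

```bash
python3 -c "
from h import *
where()"
```

```text
t 9.72 grasp cab mm [-81.3 -26.5] z 126.6 yaw 0.2 open 0.148 F [-7.4 -2.2  4. ] q6 -0.41
```

>>> move_arm:
  moves:
    - {"x": -1.69, "y": 0.14, "z": 0, "roll": -9.7, "gripper": 5}
    - {"x": -1.69, "y": 0.14, "z": 0, "roll": -9.7, "gripper": 5}
    - {"x": -1.69, "y": 0.14, "z": 0, "roll": -9.7, "gripper": 5}
    - {"x": -1.69, "y": 0.14, "z": 0, "roll": -9.7, "gripper": 5}
    - {"x": -1.69, "y": 0.14, "z": 0, "roll": -9.7, "gripper": 5}

```text
time_s: 10.35
eef_pos: [0.494, -0.1211, 0.2816]
eef_rot: [0.002, 0.898, 0.439, 0.001]
wrist_force: [2.9, -1.5, -2.3]
opening: 0.147
```

```bash
python3 -c "
from h import *
where()"
```

```text
t 10.35 grasp cab mm [-155.2  -60.2] z 126.6 yaw 49.0 open 0.147 F [ 2.9 -1.5 -2.3] q6 -1.38
```

>>> move_arm:
  moves:
    - {"x": -1.69, "y": 0.14, "z": 0, "roll": -9.7, "gripper": 5}
    - {"x": -1.69, "y": 0.14, "z": 0, "roll": -9.7, "gripper": 5}
    - {"x": -1.69, "y": 0.14, "z": 0, "roll": -9.7, "gripper": 5}
    - {"x": -1.69, "y": 0.14, "z": 0, "roll": -9.7, "gripper": 5}
    - {"x": -1.69, "y": 0.14, "z": 0, "roll": -9.7, "gripper": 5}

```text
time_s: 10.98
eef_pos: [0.4746, -0.2012, 0.2816]
eef_rot: [0.002, 0.639, 0.77, 0.001]
wrist_force: [7.3, 4.6, -3.9]
opening: 0.143
```

>>> move_arm:
  moves:
    - {"x": 0, "y": 0, "z": 0, "roll": 0, "gripper": 5}

```text
time_s: 11.1
eef_pos: [0.4748, -0.2017, 0.2816]
eef_rot: [0.003, 0.641, 0.768, 0.001]
wrist_force: [4.3, 1.4, 2.7]
opening: 0.143
```

```bash
python3 -c "
from h import *
where()"
```

```text
t 11.1 grasp cab mm [-178.7 -139.8] z 126.6 yaw 97.1 open 0.143 F [4.3 1.4 2.7] q6 -2.38
```

>>> move_arm:
  moves:
    - {"x": 0, "y": 0, "z": 0, "roll": 0, "gripper": 45}
    - {"x": 0, "y": 0, "z": 0, "roll": 0, "gripper": 45}
    - {"x": 0, "y": 0, "z": -2, "roll": 0, "gripper": 45}
    - {"x": 0, "y": 0, "z": -3, "roll": 0, "gripper": 45}
    - {"x": 0, "y": 0, "z": -3, "roll": 0, "gripper": 45}

```text
time_s: 11.72
eef_pos: [0.4732, -0.2, 0.36]
eef_rot: [-0.0, 0.641, 0.768, -0.0]
wrist_force: [0.3, -0.6, 0.1]
opening: 0.451
```

```bash
python3 -c "
from h import *
where();plan(-81,25,205,0,10)"
```

```text
t 11.72 grasp cab mm [-181.1 -137.6] z 205.0 yaw 97.1 open 0.451 F [ 0.3 -0.6  0.1] q6 -2.38
{'x': np.float64(1.49), 'y': np.float64(1.19), 'z': np.float64(0.0), 'roll': np.float64(9.71)}
{'x': np.float64(1.67), 'y': np.float64(0.93), 'z': np.float64(0.0), 'roll': np.float64(9.71)}
{'x': np.float64(1.8), 'y': np.float64(0.63), 'z': np.float64(0.0), 'roll': np.float64(9.71)}
{'x': np.float64(1.88), 'y': np.float64(0.32), 'z': np.float64(0.0), 'roll': np.float64(9.71)}
{'x': np.float64(1.91), 'y': np.float64(-0.0), 'z': np.float64(0.0), 'roll': np.float64(9.71)}
{'x': np.float64(1.88), 'y': np.float64(-0.33), 'z': np.float64(0.0), 'roll': np.float64(9.71)}
{'x': np.float64(1.8), 'y': np.float64(-0.64), 'z': np.float64(0.0), 'roll': np.float64(9.71)}
{'x': np.float64(1.67), 'y': np.float64(-0.93), 'z': np.float64(0.0), 'roll': np.float64(9.71)}
{'x': np.float64(1.48), 'y': np.float64(-1.2), 'z': np.float64(0.0), 'roll': np.float64(9.71)}
{'x': np.float64(1.26), 'y': np.float64(-1.43), 'z': np.float64(0.0), 'roll': np.float64(9.71)}
```

>>> move_arm:
  moves:
    - {"x": 1.5, "y": 1.2, "z": 0, "roll": 9.7, "gripper": 45}
    - {"x": 1.67, "y": 0.93, "z": 0, "roll": 9.7, "gripper": 45}
    - {"x": 1.8, "y": 0.63, "z": 0, "roll": 9.7, "gripper": 45}
    - {"x": 1.88, "y": 0.32, "z": 0, "roll": 9.7, "gripper": 45}
    - {"x": 1.9, "y": 0, "z": 0, "roll": 9.7, "gripper": 45}

```text
time_s: 12.35
eef_pos: [0.5189, -0.1156, 0.3593]
eef_rot: [0.0, 0.901, 0.434, -0.0]
wrist_force: [1.8, -0.5, 0.1]
opening: 0.45
```

>>> move_arm:
  moves:
    - {"x": 1.88, "y": -0.33, "z": 0, "roll": 9.7, "gripper": 50}
    - {"x": 1.8, "y": -0.64, "z": 0, "roll": 9.7, "gripper": 50}
    - {"x": 1.67, "y": -0.93, "z": 0, "roll": 9.7, "gripper": 50}
    - {"x": 1.48, "y": -1.2, "z": 0, "roll": 9.7, "gripper": 50}
    - {"x": 1.26, "y": -1.43, "z": 0, "roll": 9.7, "gripper": 50}

```text
time_s: 12.98
eef_pos: [0.5642, -0.0316, 0.3593]
eef_rot: [0.0, 1.0, 0.026, -0.0]
wrist_force: [-0.7, -1.0, -0.5]
opening: 0.501
```

>>> move_arm:
  moves:
    - {"x": 0, "y": 0, "z": 0, "roll": 0, "gripper": 50}
    - {"x": 0, "y": 0, "z": 0, "roll": 0, "gripper": 50}

```text
time_s: 13.22
eef_pos: [0.5638, -0.0327, 0.3591]
eef_rot: [0.0, 1.0, 0.031, -0.0]
wrist_force: [0.5, 0.2, -0.1]
opening: 0.498
```

Run:
```python
from h import *
where(); w=shot('wrist','w9.png')
print([ (n,np.round(proj(w,[*wor(p),.14]))) for n,p in (('l',(-.081,.025)),('r',(-.1787,-.1398)))],'tray',proj(w,[*wor((-.05,0)),.092]))
g=cv2.cvtColor(w['img'],6+1); n,l,s,ce=cv2.connectedComponentsWithStats(cv2.inRange(g,215,255)); print([(s[i].tolist(),np.round(ce[i])) for i in range(1,n) if 80<s[i][4]<900])
```

```text
t 13.22 grasp cab mm [-81.3  24.4] z 204.1 yaw 0.4 open 0.498 F [ 0.5  0.2 -0.1] q6 -0.33
[('l', array([286., 236.])), ('r', array([167., 421.]))] tray [323.54644793 241.72951206]
[([298, 75, 66, 8, 120], array([334.,  77.])), ([176, 204, 18, 18, 114], array([184., 214.])), ([314, 259, 7, 20, 89], array([318., 271.])), ([294, 349, 48, 6, 274], array([317., 352.]))]
```

>>> move_arm:
  moves:
    - {"x": 0, "y": -0.05, "z": 3, "roll": 0, "gripper": 50}
    - {"x": 0, "y": 0, "z": 3, "roll": 0, "gripper": 50}
    - {"x": 0, "y": 0, "z": 1.8, "roll": 0, "gripper": 50}
    - {"x": 0, "y": 0, "z": 0, "roll": 0, "gripper": 50}

```text
time_s: 13.78
eef_pos: [0.5635, -0.0323, 0.2799]
eef_rot: [-0.0, 1.0, 0.029, -0.001]
wrist_force: [0.4, 0.4, -0.9]
opening: 0.505
```

>>> move_arm:
  moves:
    - {"x": 0, "y": 0, "z": 0, "roll": 0, "gripper": 5}
    - {"x": 0, "y": 0, "z": 0, "roll": 0, "gripper": 5}
    - {"x": 0, "y": 0, "z": 0, "roll": 0, "gripper": 5}
    - {"x": 0, "y": 0, "z": 0, "roll": 0, "gripper": 5}

```text
time_s: 14.28
eef_pos: [0.5637, -0.0323, 0.2827]
eef_rot: [0.001, 1.0, 0.029, -0.001]
wrist_force: [-7.1, -1.6, 7.1]
opening: 0.145
```

```bash
python3 -c "
from h import *
where()"
```

```text
t 14.28 grasp cab mm [-81.6  24.7] z 127.7 yaw 0.2 open 0.145 F [-7.1 -1.6  7.1] q6 -0.32
```

Now I'll mirror the swing: x −, y − (toward the left hinge), roll +.

>>> move_arm:
  moves:
    - {"x": -1.69, "y": -0.14, "z": 0, "roll": 9.7, "gripper": 5}
    - {"x": -1.69, "y": -0.14, "z": 0, "roll": 9.7, "gripper": 5}
    - {"x": -1.69, "y": -0.14, "z": 0, "roll": 9.7, "gripper": 5}
    - {"x": -1.69, "y": -0.14, "z": 0, "roll": 9.7, "gripper": 5}
    - {"x": -1.69, "y": -0.14, "z": 0, "roll": 9.7, "gripper": 5}

```text
time_s: 14.9
eef_pos: [0.4869, -0.0033, 0.2827]
eef_rot: [0.001, 0.922, -0.387, 0.001]
wrist_force: [-1.8, -2.6, 4.3]
opening: 0.142
```

```bash
python3 -c "
from h import *
where()"
```

```text
t 14.9 grasp cab mm [-156.3   57.6] z 127.7 yaw -48.6 open 0.142 F [-1.8 -2.6  4.3] q6 0.54
```

>>> move_arm:
  moves:
    - {"x": -1.69, "y": -0.14, "z": 0, "roll": 9.7, "gripper": 5}
    - {"x": -1.69, "y": -0.14, "z": 0, "roll": 9.7, "gripper": 5}
    - {"x": -1.69, "y": -0.14, "z": 0, "roll": 9.7, "gripper": 5}
    - {"x": -1.69, "y": -0.14, "z": 0, "roll": 9.7, "gripper": 5}
    - {"x": -1.69, "y": -0.14, "z": 0, "roll": 9.7, "gripper": 5}

```text
time_s: 15.52
eef_pos: [0.4577, 0.0747, 0.2827]
eef_rot: [-0.0, -0.682, 0.731, -0.0]
wrist_force: [-4.0, -2.6, 3.8]
opening: 0.141
```

>>> move_arm:
  moves:
    - {"x": 0, "y": 0, "z": 0, "roll": 0, "gripper": 5}
    - {"x": 0, "y": 0, "z": 0, "roll": 0, "gripper": 45}
    - {"x": 0, "y": 0, "z": 0, "roll": 0, "gripper": 45}

```text
time_s: 15.9
eef_pos: [0.4584, 0.0743, 0.2819]
eef_rot: [0.001, -0.684, 0.729, -0.001]
wrist_force: [0.4, 0.3, 1.0]
opening: 0.446
```

>>> move_arm:
  moves:
    - {"x": 0, "y": 0, "z": -2, "roll": 0, "gripper": 45}
    - {"x": 0, "y": 0, "z": -3, "roll": 0, "gripper": 45}
    - {"x": 0, "y": 0, "z": -3, "roll": 0, "gripper": 45}

```text
time_s: 16.27
eef_pos: [0.4581, 0.0741, 0.3622]
eef_rot: [0.0, -0.684, 0.73, -0.0]
wrist_force: [0.5, -0.1, -0.7]
opening: 0.454
```

```bash
python3 -c "
from h import *
where();plan(-50,0,206,-90,4)"
```

```text
t 16.27 grasp cab mm [-180.8  136.9] z 207.2 yaw -96.8 open 0.454 F [ 0.5 -0.1 -0.7] q6 1.54
{'x': np.float64(3.01), 'y': np.float64(-3.66), 'z': np.float64(0.03), 'roll': np.float64(-1.71)}
{'x': np.float64(3.12), 'y': np.float64(-3.56), 'z': np.float64(0.03), 'roll': np.float64(-1.71)}
{'x': np.float64(3.22), 'y': np.float64(-3.47), 'z': np.float64(0.03), 'roll': np.float64(-1.71)}
{'x': np.float64(3.32), 'y': np.float64(-3.37), 'z': np.float64(0.03), 'roll': np.float64(-1.71)}
```

>>> move_arm:
  moves:
    - {"x": 3.0, "y": -3.66, "z": 0, "roll": -1.7, "gripper": 50}
    - {"x": 3.12, "y": -3.56, "z": 0, "roll": -1.7, "gripper": 50}
    - {"x": 3.22, "y": -3.47, "z": 0, "roll": -1.7, "gripper": 50}
    - {"x": 3.32, "y": -3.37, "z": 0, "roll": -1.7, "gripper": 50}
    - {"x": 0, "y": 0, "z": 0, "roll": 0, "gripper": 50}

```text
time_s: 16.9
eef_pos: [0.5978, -0.0578, 0.3609]
eef_rot: [-0.0, 0.725, -0.689, 0.001]
wrist_force: [0.7, 0.3, 0.1]
opening: 0.498
```

>>> move_arm:
  moves:
    - {"x": 0, "y": 0, "z": 4, "roll": 0, "gripper": 50}
    - {"x": 0, "y": 0, "z": 4, "roll": 0, "gripper": 50}
    - {"x": 0, "y": 0, "z": 0, "roll": 0, "gripper": 50}

```text
time_s: 17.27
eef_pos: [0.5942, -0.0542, 0.2779]
eef_rot: [0.002, 0.726, -0.688, -0.003]
wrist_force: [-0.7, -0.7, 0.3]
opening: 0.496
```

```bash
python3 -c "
from h import *
where();plan(-50,0,78,-90,1); c=shot('wrist','w10.png'); t=shot('top','t10.png')
f=t['img'][110:250,200:410,::-1]
cv2.imwrite('pics/m10.png',np.hstack([cv2.resize(c['img'][:,:,::-1],(400,300)),cv2.resize(f,(400,300),interpolation=2)]))"
```

```text
t 17.27 grasp cab mm [-53.2   1.7] z 122.9 yaw -90.0 open 0.496 F [-0.7 -0.7  0.3] q6 1.23
{'x': np.float64(0.17), 'y': np.float64(-0.32), 'z': np.float64(4.49), 'roll': np.float64(-0.03)}
```

View pics/m10.png

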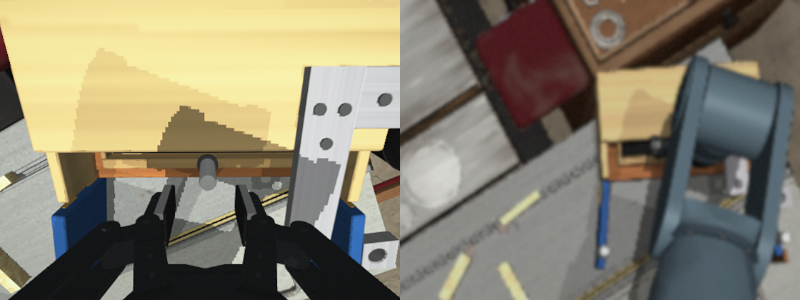

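Both leaves are open at the sides, and the tray post at (208,170) is lined up between the fingers. I'll go down and pinch it.

>>> move_arm:
  moves:
    - {"x": 0.1, "y": -0.2, "z": 2.2, "roll": 0, "gripper": 50}
    - {"x": 0, "y": 0, "z": 2.2, "roll": 0, "gripper": 50}
    - {"x": 0, "y": 0, "z": 0, "roll": 0, "gripper": 50}

```text
time_s: 17.75
eef_pos: [0.5983, -0.0558, 0.2379]
eef_rot: [-0.0, 0.726, -0.688, -0.0]
wrist_force: [0.3, 0.5, -0.1]
opening: 0.498
```

>>> move_arm:
  moves:
    - {"x": 0, "y": 0, "z": 0, "roll": 0, "gripper": 5}
    - {"x": 0, "y": 0, "z": 0, "roll": 0, "gripper": 5}
    - {"x": 0, "y": 0, "z": 0, "roll": 0, "gripper": 5}
    - {"x": 0, "y": 0, "z": 0, "roll": 0, "gripper": 5}

```text
time_s: 18.25
eef_pos: [0.5991, -0.0555, 0.2395]
eef_rot: [-0.001, 0.726, -0.688, 0.001]
wrist_force: [-1.2, 3.2, 6.3]
opening: 0.143
```

```bash
python3 -c "
from h import *
where()"
```

```text
t 18.25 grasp cab mm [-46.8  -0.3] z 84.5 yaw -90.0 open 0.143 F [-1.2  3.2  6.3] q6 1.23
```

>>> move_arm:
  moves:
    - {"x": 0, "y": 1.5, "z": 0, "roll": 0, "gripper": 5}
    - {"x": 0, "y": 3.2, "z": 0, "roll": 0, "gripper": 5}
    - {"x": 0, "y": 3.5, "z": 0, "roll": 0, "gripper": 5}
    - {"x": 0, "y": 3.2, "z": 0, "roll": 0, "gripper": 5}
    - {"x": 0, "y": 1.8, "z": 0, "roll": 0, "gripper": 5}

```text
time_s: 18.88
eef_pos: [0.4665, -0.0632, 0.2395]
eef_rot: [-0.001, 0.726, -0.688, 0.002]
wrist_force: [1.1, 2.5, 6.1]
opening: 0.14
```

>>> move_arm:
  moves:
    - {"x": 0, "y": 0.8, "z": 0, "roll": 0, "gripper": 5}
    - {"x": 0, "y": 0.5, "z": 0, "roll": 0, "gripper": 5}
    - {"x": 0, "y": 0, "z": 0, "roll": 0, "gripper": 5}

```text
time_s: 19.25
eef_pos: [0.4571, -0.0638, 0.2397]
eef_rot: [-0.005, 0.725, -0.688, 0.006]
wrist_force: [21.3, 7.2, -12.9]
opening: 0.141
```

```bash
python3 -c "
from h import *
where()"
```

```text
t 19.25 grasp cab mm [-187.2   -1.1] z 84.7 yaw -90.2 open 0.141 F [ 21.3   7.2 -12.9] q6 1.12
```

>>> move_arm:
  moves:
    - {"x": 0, "y": -0.3, "z": 0, "roll": 0, "gripper": 5}
    - {"x": 0, "y": 0, "z": 0, "roll": 0, "gripper": 40}
    - {"x": 0, "y": 0, "z": 0, "roll": 0, "gripper": 40}
    - {"x": 0, "y": 0, "z": -3, "roll": 0, "gripper": 40}
    - {"x": 0, "y": 0, "z": -5, "roll": 0, "gripper": 40}

```text
time_s: 19.88
eef_pos: [0.4553, -0.0635, 0.3165]
eef_rot: [0.001, 0.726, -0.688, -0.002]
wrist_force: [1.0, -0.7, 0.9]
opening: 0.401
```

>>> move_arm:
  moves:
    - {"x": 0, "y": 0, "z": -5, "roll": 0, "gripper": 60}
    - {"x": -2, "y": 0, "z": -2, "roll": 0, "gripper": 60}

```text
time_s: 20.12
eef_pos: [0.4558, -0.0445, 0.3906]
eef_rot: [-0.001, 0.725, -0.688, 0.003]
wrist_force: [0.9, -0.6, -0.3]
opening: 0.601
```

```bash
cat > bars.py <<'E'
from h import *
def bars(c,z,amin=30):
    hsv=cv2.cvtColor(c['img'],cv2.COLOR_RGB2HSV); m=cv2.inRange(hsv,(20,55,110),(36,255,255)); out=[]
    for k in cv2.findContours(m,0,1)[0]:
        if cv2.contourArea(k)<amin: continue
        P=np.array([onz(c,*p[0],z)[:2] for p in k])*1000
        (cx,cy),(w,h),a=cv2.minAreaRect(P.astype(np.float32))
        b=cv2.boxPoints(((cx,cy),(w,h),a)); e=b[1]-b[0]; f=b[2]-b[1]; L=e if np.hypot(*e)>np.hypot(*f) else f
        if 40<max(w,h)<110 and min(w,h)<45: out.append((round(cx),round(cy),round(max(w,h)),round(min(w,h)),round(np.degrees(np.arctan2(L[1],L[0]))%180,1),k.mean(0)[0].round()))
    return out
E
python3 -c "
from bars import *
where()
for n in ('top','scene'):
  for b in bars(shot(n),.012): print(n,b)"
```

```text
t 20.12 grasp cab mm [-189.    18.2] z 235.6 yaw -90.2 open 0.601 F [ 0.9 -0.6 -0.3] q6 1.16
top (303, -140, 105, 10, np.float32(120.0), array([372., 275.]))
top (373, 554, 70, 36, np.float32(160.9), array([154., 255.]))
top (399, -306, 65, 9, np.float32(119.3), array([424., 245.]))
top (409, 218, 73, 17, np.float32(31.6), array([259., 243.]))
top (419, 48, 104, 13, np.float32(120.7), array([312., 239.]))
top (422, 316, 75, 19, np.float32(149.3), array([229., 239.]))
top (622, -189, 75, 29, np.float32(178.8), array([387., 174.]))
top (1020, 93, 74, 12, np.float32(123.9), array([297.,  54.]))
scene (423, 319, 95, 32, np.float32(149.9), array([291., 280.]))
scene (409, 222, 78, 44, np.float32(30.5), array([311., 263.]))
scene (522, 216, 89, 15, np.float32(124.1), array([275., 253.]))
```

Run:
```python
from h import *
where(); p=1e3*cab([.422,.316]); print(p); plan(p[0],p[1],160,-120.4-3.16,7)
for n in('top','scene'): 
    c=shot(n); print(n,[(r,np.round(onz(c,*r[1],.015),2)) for r in reds(c,6) if .2<onz(c,*r[1],.015)[0]<.8])
```

```text
t 20.23 grasp cab mm [-189.1   19.8] z 235.0 yaw -90.0 open 0.6 F [ 0.2 -0.5  0.1] q6 1.16
[-203.63949251  380.4021656 ]
{'x': np.float64(-5.15), 'y': np.float64(0.21), 'z': np.float64(1.07), 'roll': np.float64(4.8)}
{'x': np.float64(-5.12), 'y': np.float64(0.64), 'z': np.float64(1.07), 'roll': np.float64(4.8)}
{'x': np.float64(-5.05), 'y': np.float64(1.06), 'z': np.float64(1.07), 'roll': np.float64(4.8)}
{'x': np.float64(-4.94), 'y': np.float64(1.48), 'z': np.float64(1.07), 'roll': np.float64(4.8)}
{'x': np.float64(-4.8), 'y': np.float64(1.89), 'z': np.float64(1.07), 'roll': np.float64(4.8)}
{'x': np.float64(-4.62), 'y': np.float64(2.28), 'z': np.float64(1.07), 'roll': np.float64(4.8)}
{'x': np.float64(-4.42), 'y': np.float64(2.66), 'z': np.float64(1.07), 'roll': np.float64(4.8)}
top [(([240, 109, 53, 60, 1263], [264.9, 132.8]), array([0.76, 0.2 , 0.01])), (([275, 148, 16, 11, 93], [283.1, 152.1]), array([0.7 , 0.14, 0.01])), (([23, 150, 113, 78, 3425], [79.2, 188.5]), array([0.59, 0.79, 0.01])), (([397, 153, 6, 4, 21], [399.4, 154.6]), array([ 0.69, -0.23,  0.01])), (([531, 270, 7, 5, 11], [533.7, 271.9]), array([ 0.31, -0.66,  0.01])), (([511, 275, 19, 12, 29], [520.2, 280.3]), array([ 0.28, -0.61,  0.01])), (([497, 287, 13, 9, 23], [502.8, 290.8]), array([ 0.25, -0.55,  0.01]))]
scene [(([288, 159, 3, 7, 19], [289.0, 161.7]), array([ 0.79, -0.46,  0.02])), (([208, 220, 9, 6, 18], [212.2, 221.8]), array([0.79, 0.13, 0.02])), (([194, 229, 2, 6, 6], [194.5, 231.5]), array([0.8 , 0.21, 0.02])), (([74, 326, 78, 94, 4433], [116.1, 375.9]), array([0.59, 0.77, 0.02]))]
```

>>> move_arm:
  moves:
    - {"x": -5.15, "y": 0.2, "z": 0, "roll": 4.8, "gripper": 60}
    - {"x": -5.1, "y": 0.65, "z": 0, "roll": 4.8, "gripper": 60}
    - {"x": -5.05, "y": 1.05, "z": 0, "roll": 4.8, "gripper": 60}
    - {"x": -4.95, "y": 1.5, "z": 0, "roll": 4.8, "gripper": 60}
    - {"x": -4.8, "y": 1.9, "z": 2, "roll": 4.8, "gripper": 60}

```text
time_s: 20.95
eef_pos: [0.4309, 0.2141, 0.3667]
eef_rot: [0.0, -0.566, 0.824, -0.0]
wrist_force: [0.4, -0.1, 0.5]
opening: 0.597
```

>>> move_arm:
  moves:
    - {"x": -4.6, "y": 2.3, "z": 2.5, "roll": 4.8, "gripper": 60}
    - {"x": -4.4, "y": 2.65, "z": 3, "roll": 4.8, "gripper": 60}
    - {"x": 0, "y": 0, "z": 0, "roll": 0, "gripper": 60}
    - {"x": 0, "y": 0, "z": 0, "roll": 0, "gripper": 60}

```text
time_s: 21.45
eef_pos: [0.4208, 0.3147, 0.3109]
eef_rot: [-0.001, -0.497, 0.868, -0.0]
wrist_force: [0.1, 0.6, 0.6]
opening: 0.601
```

Run:
```python
from bars import *
T,o=pose(); where(); print('world',T[:3,3],np.degrees(np.arctan2(T[1,0],T[0,0])))
w=shot('wrist','w11.png')
for b in bars(w,.016,200): print(b,1e3*cab(np.array(b[:2])/1e3))
```

```text
t 21.45 grasp cab mm [-205.2  378.9] z 155.9 yaw -123.6 open 0.601 F [0.1 0.6 0.6] q6 2.52
world [0.42082454 0.31470031 0.31089836] -120.42580655286268
(142, 314, 68, 40, np.float32(4.4), array([413., 405.])) [-483.32470288  393.82539543]
(399, 571, 58, 16, np.float32(106.4), array([ 88., 340.])) [-212.56119572  636.28183109]
(424, 316, 78, 19, np.float32(148.7), array([283., 199.])) [-201.64252775  380.29202135]
(412, 218, 79, 19, np.float32(31.6), array([389., 158.])) [-219.02138441  283.10161369]
```

>>> move_arm:
  moves:
    - {"x": -0.26, "y": -0.2, "z": 4, "roll": 0.9, "gripper": 60}
    - {"x": 0, "y": 0, "z": 4.5, "roll": 0, "gripper": 60}
    - {"x": 0, "y": 0, "z": 3.5, "roll": 0, "gripper": 60}
    - {"x": 0, "y": 0, "z": 1.3, "roll": 0, "gripper": 60}
    - {"x": 0, "y": 0, "z": 0, "roll": 0, "gripper": 60}

```text
time_s: 22.12
eef_pos: [0.4245, 0.3158, 0.1795]
eef_rot: [-0.0, -0.489, 0.872, -0.0]
wrist_force: [0.2, -0.4, 0.7]
opening: 0.598
```

```bash
python3 -c "
from h import *
where()"
```

```text
t 22.12 grasp cab mm [-201.2  380.1] z 24.5 yaw -124.6 open 0.598 F [ 0.2 -0.4  0.7] q6 2.54
```

>>> move_arm:
  moves:
    - {"x": 0, "y": 0, "z": 0, "roll": 0, "gripper": 5}
    - {"x": 0, "y": 0, "z": 0, "roll": 0, "gripper": 5}
    - {"x": 0, "y": 0, "z": 0, "roll": 0, "gripper": 5}
    - {"x": 0, "y": 0, "z": 0, "roll": 0, "gripper": 5}

```text
time_s: 22.62
eef_pos: [0.4249, 0.317, 0.1811]
eef_rot: [0.002, -0.49, 0.872, -0.0]
wrist_force: [-1.2, -1.9, 6.1]
opening: 0.197
```

```bash
python3 -c "
from h import *
where()"
```

```text
t 22.62 grasp cab mm [-200.2  381.4] z 26.1 yaw -124.5 open 0.197 F [-1.2 -1.9  6.1] q6 2.54
```

>>> move_arm:
  moves:
    - {"x": 0, "y": 0, "z": -2, "roll": 0, "gripper": 5}
    - {"x": 0, "y": 0, "z": -4, "roll": 0, "gripper": 5}
    - {"x": 0, "y": 0, "z": -4, "roll": 0, "gripper": 5}
    - {"x": 0, "y": 0, "z": -4, "roll": 0, "gripper": 5}
    - {"x": 0, "y": 0, "z": -4, "roll": 0, "gripper": 5}

```text
time_s: 23.25
eef_pos: [0.4237, 0.3166, 0.3613]
eef_rot: [0.001, -0.49, 0.872, -0.0]
wrist_force: [0.3, 0.5, -0.3]
opening: 0.197
```

Run:
```python
from bars import *
where(); plan(-136,55,206,-90,7)
w=shot('wrist','w12.png')
for b in bars(w,.19,200): print('held?',b,1e3*cab(np.array(b[:2])/1e3))
```

```text
t 23.25 grasp cab mm [-201.8  381. ] z 206.3 yaw -124.5 open 0.197 F [ 0.3  0.5 -0.3] q6 2.54
{'x': np.float64(3.3), 'y': np.float64(-3.41), 'z': np.float64(0.0), 'roll': np.float64(-4.93)}
{'x': np.float64(3.59), 'y': np.float64(-3.12), 'z': np.float64(0.0), 'roll': np.float64(-4.93)}
{'x': np.float64(3.84), 'y': np.float64(-2.8), 'z': np.float64(0.0), 'roll': np.float64(-4.93)}
{'x': np.float64(4.07), 'y': np.float64(-2.46), 'z': np.float64(0.0), 'roll': np.float64(-4.93)}
{'x': np.float64(4.26), 'y': np.float64(-2.1), 'z': np.float64(0.0), 'roll': np.float64(-4.93)}
{'x': np.float64(4.43), 'y': np.float64(-1.72), 'z': np.float64(0.0), 'roll': np.float64(-4.93)}
{'x': np.float64(4.56), 'y': np.float64(-1.34), 'z': np.float64(0.0), 'roll': np.float64(-4.93)}
held? (445, 405, 42, 17, np.float32(135.8), array([129., 318.])) [-175.7729788   468.00043849]
held? (422, 318, 85, 20, np.float32(148.4), array([287., 274.])) [-203.52934826  382.39913036]
```

>>> move_arm:
  moves:
    - {"x": 3.3, "y": -3.4, "z": 0, "roll": -4.93, "gripper": 5}
    - {"x": 3.6, "y": -3.1, "z": 0, "roll": -4.93, "gripper": 5}
    - {"x": 3.85, "y": -2.8, "z": 0, "roll": -4.93, "gripper": 5}
    - {"x": 4.07, "y": -2.45, "z": 0, "roll": -4.93, "gripper": 5}
    - {"x": 4.26, "y": -2.1, "z": 0, "roll": -4.93, "gripper": 5}

```text
time_s: 23.92
eef_pos: [0.4833, 0.0852, 0.3598]
eef_rot: [0.001, -0.666, 0.746, -0.001]
wrist_force: [1.1, -0.7, -0.6]
opening: 0.191
```

>>> move_arm:
  moves:
    - {"x": 4.43, "y": -1.7, "z": 0, "roll": -4.93, "gripper": 5}
    - {"x": 4.56, "y": -1.35, "z": 0, "roll": -4.93, "gripper": 5}
    - {"x": 0, "y": 0, "z": 0, "roll": 0, "gripper": 5}
    - {"x": 0, "y": 0, "z": 0, "roll": 0, "gripper": 5}

```text
time_s: 24.42
eef_pos: [0.5068, -0.0052, 0.3593]
eef_rot: [-0.0, 0.726, -0.688, -0.0]
wrist_force: [0.6, 0.0, -0.7]
opening: 0.192
```

Run:
```python
from h import *
where(); plan(-136,55,66,-90,4)
w=shot('wrist','w13.png')
for n,p in dict(post=(-.19,0,.092),il=(-.136,.095,.052),ir=(-.136,-.095,.052),f=(-.186,.05,.052),b=(-.086,.05,.052)).items(): print(n,np.round(proj(w,[*wor(p[:2]),p[2]])))
cv2.imwrite('pics/m13.png',w['img'][:,:,::-1])
```

```text
t 24.43 grasp cab mm [-136.7   55.1] z 204.3 yaw -90.1 open 0.192 F [ 0.6  0.  -0.7] q6 1.27
{'x': np.float64(0.0), 'y': np.float64(-0.02), 'z': np.float64(3.46), 'roll': np.float64(-0.03)}
{'x': np.float64(0.0), 'y': np.float64(-0.02), 'z': np.float64(3.46), 'roll': np.float64(-0.03)}
{'x': np.float64(0.0), 'y': np.float64(-0.02), 'z': np.float64(3.46), 'roll': np.float64(-0.03)}
{'x': np.float64(0.0), 'y': np.float64(-0.02), 'z': np.float64(3.46), 'roll': np.float64(-0.03)}
post [351. 274.]
il [244. 201.]
ir [449. 200.]
f [292. 250.]
b [292. 146.]
```

View pics/m13.png

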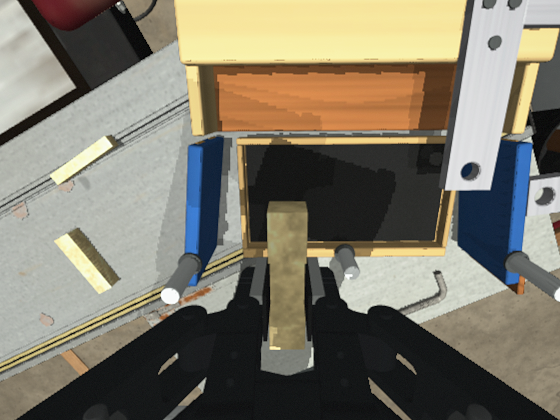

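The bar is held lengthwise over the tray. The tray interior spans columns 245–440 and rows 145–242, so I'll lower it.

>>> move_arm:
  moves:
    - {"x": 0, "y": 0, "z": 4, "roll": 0, "gripper": 5}
    - {"x": 0, "y": 0, "z": 4, "roll": 0, "gripper": 5}
    - {"x": 0, "y": 0, "z": 3.5, "roll": 0, "gripper": 5}
    - {"x": 0, "y": 0, "z": 2, "roll": 0, "gripper": 5}
    - {"x": 0, "y": 0, "z": 0, "roll": 0, "gripper": 5}

```text
time_s: 25.1
eef_pos: [0.5059, -0.0039, 0.2228]
eef_rot: [0.001, 0.727, -0.687, -0.002]
wrist_force: [0.6, -0.2, -0.0]
opening: 0.196
```

```bash
python3 -c "
from h import *
where()"
```

```text
t 25.1 grasp cab mm [-138.    56.6] z 67.8 yaw -89.9 open 0.196 F [ 0.6 -0.2 -0. ] q6 1.27
```

>>> move_arm:
  moves:
    - {"x": 0, "y": 0, "z": 0.35, "roll": 0, "gripper": 5}
    - {"x": 0, "y": 0, "z": 0, "roll": 0, "gripper": 5}
    - {"x": 0, "y": 0, "z": 0, "roll": 0, "gripper": 30}
    - {"x": 0, "y": 0, "z": 0, "roll": 0, "gripper": 40}
    - {"x": 0, "y": 0, "z": 0, "roll": 0, "gripper": 40}

```text
time_s: 25.72
eef_pos: [0.5071, -0.0055, 0.221]
eef_rot: [-0.0, 0.726, -0.688, 0.0]
wrist_force: [0.4, -0.5, -0.6]
opening: 0.399
```

>>> move_arm:
  moves:
    - {"x": 0, "y": 0, "z": -3, "roll": 0, "gripper": 40}
    - {"x": 0, "y": 0, "z": -4, "roll": 0, "gripper": 50}
    - {"x": 0, "y": 0, "z": -4, "roll": 0, "gripper": 50}
    - {"x": 0, "y": 0, "z": -4, "roll": 0, "gripper": 60}
    - {"x": 0, "y": 0, "z": 0, "roll": 0, "gripper": 60}

```text
time_s: 26.35
eef_pos: [0.5081, -0.0057, 0.3745]
eef_rot: [-0.002, 0.726, -0.688, 0.003]
wrist_force: [-0.4, 0.1, 0.2]
opening: 0.602
```

Run:
```python
from bars import *
where(); w=shot('wrist','w14.png')
for z in (.05,.012):
  for b in bars(w,z,150): print(z,b,np.round(1e3*cab(np.array(b[:2])/1e3)))
t=shot('top')
for b in bars(t,.012): print('top',b)
```

```text
t 26.35 grasp cab mm [-134.3   54.1] z 219.5 yaw -90.0 open 0.602 F [-0.4  0.1  0.2] q6 1.27
0.05 (254, -171, 99, 44, np.float32(37.2), array([414., 402.])) [-398.  -97.]
0.05 (244, 133, 99, 34, np.float32(148.8), array([161., 397.])) [-391.  207.]
0.05 (313, -77, 46, 22, np.float32(175.0), array([341., 359.])) [-334.   -6.]
0.05 (454, -28, 52, 7, np.float32(93.0), array([305., 250.])) [-191.   35.]
0.05 (459, -127, 72, 8, np.float32(93.0), array([401., 249.])) [-191.  -64.]
0.05 (431, 193, 68, 26, np.float32(33.6), array([ 93., 260.])) [-201.  257.]
0.05 (506, -6, 79, 18, np.float32(3.4), array([286., 199.])) [-138.   54.]
0.05 (565, -76, 83, 4, np.float32(93.0), array([364., 143.])) [-82. -19.]
0.05 (618, -199, 80, 30, np.float32(3.6), array([512.,  82.])) [ -36. -145.]
0.012 (277, -87, 52, 25, np.float32(175.0), array([341., 359.])) [-371.  -14.]
0.012 (436, -32, 59, 8, np.float32(93.0), array([305., 250.])) [-209.   32.]
0.012 (443, -144, 81, 9, np.float32(93.0), array([401., 249.])) [-208.  -80.]
0.012 (411, 218, 77, 29, np.float32(33.6), array([ 93., 260.])) [-220.  283.]
0.012 (496, -6, 89, 21, np.float32(3.4), array([286., 199.])) [-147.   55.]
0.012 (562, -85, 93, 4, np.float32(93.0), array([364., 143.])) [-86. -28.]
0.012 (622, -224, 90, 34, np.float32(3.6), array([512.,  82.])) [ -34. -170.]
top (373, 554, 70, 36, np.float32(160.9), array([154., 255.]))
top (409, 218, 73, 17, np.float32(31.6), array([259., 243.]))
top (631, -189, 55, 29, np.float32(178.8), array([387., 171.]))
top (1021, 92, 76, 13, np.float32(124.7), array([297.,  54.]))
```

Run:
```python
from bars import *
t=shot('top'); hsv=cv2.cvtColor(t['img'],cv2.COLOR_RGB2HSV)
m=cv2.inRange(hsv[195:220,245:282],(18,30,150),(40,255,255)); ct=max(cv2.findContours(m,0,1)[0],key=cv2.contourArea); P=np.array([onz(t,p[0][0]+245,p[0][1]+195,.01)[:2] for p in ct]).astype(np.float32)*1000
print(cv2.minAreaRect(P),cv2.boxPoints(cv2.minAreaRect(P)).round())
c=1e3*cab(np.array(cv2.minAreaRect(P)[0])/1e3); print(c); plan(c[0],c[1],160,32-3.16,12)
```

```text
((525.4293212890625, 207.83279418945312), (14.722764015197754, 77.36470794677734), 36.49958038330078) [[497. 235.]
 [543. 172.]
 [554. 181.]
 [508. 243.]]
[-106.32413545  266.70304425]
{'x': np.float64(-1.76), 'y': np.float64(-0.26), 'z': np.float64(0.46), 'roll': np.float64(-9.91)}
{'x': np.float64(-1.69), 'y': np.float64(-0.56), 'z': np.float64(0.46), 'roll': np.float64(-9.91)}
{'x': np.float64(-1.57), 'y': np.float64(-0.84), 'z': np.float64(0.46), 'roll': np.float64(-9.91)}
{'x': np.float64(-1.41), 'y': np.float64(-1.1), 'z': np.float64(0.46), 'roll': np.float64(-9.91)}
{'x': np.float64(-1.2), 'y': np.float64(-1.32), 'z': np.float64(0.46), 'roll': np.float64(-9.91)}
{'x': np.float64(-0.95), 'y': np.float64(-1.51), 'z': np.float64(0.46), 'roll': np.float64(-9.91)}
{'x': np.float64(-0.68), 'y': np.float64(-1.65), 'z': np.float64(0.46), 'roll': np.float64(-9.91)}
{'x': np.float64(-0.38), 'y': np.float64(-1.74), 'z': np.float64(0.46), 'roll': np.float64(-9.91)}
{'x': np.float64(-0.08), 'y': np.float64(-1.78), 'z': np.float64(0.46), 'roll': np.float64(-9.91)}
{'x': np.float64(0.23), 'y': np.float64(-1.77), 'z': np.float64(0.46), 'roll': np.float64(-9.91)}
{'x': np.float64(0.53), 'y': np.float64(-1.7), 'z': np.float64(0.46), 'roll': np.float64(-9.91)}
{'x': np.float64(0.82), 'y': np.float64(-1.59), 'z': np.float64(0.46), 'roll': np.float64(-9.91)}
```

>>> move_arm:
  moves:
    - {"x": -1.76, "y": -0.26, "z": 0, "roll": -9.9, "gripper": 60}
    - {"x": -1.7, "y": -0.56, "z": 0, "roll": -9.9, "gripper": 60}
    - {"x": -1.57, "y": -0.84, "z": 0, "roll": -9.9, "gripper": 60}
    - {"x": -1.4, "y": -1.1, "z": 0, "roll": -9.9, "gripper": 60}
    - {"x": -1.2, "y": -1.32, "z": 0, "roll": -9.9, "gripper": 60}

```text
time_s: 27.12
eef_pos: [0.5146, 0.0839, 0.3686]
eef_rot: [0.0, 0.948, -0.318, -0.002]
wrist_force: [-0.1, -1.2, -0.7]
opening: 0.597
```

>>> move_arm:
  moves:
    - {"x": -0.95, "y": -1.5, "z": 0, "roll": -9.9, "gripper": 60}
    - {"x": -0.68, "y": -1.65, "z": 0, "roll": -9.9, "gripper": 60}
    - {"x": -0.38, "y": -1.74, "z": 0, "roll": -9.9, "gripper": 60}
    - {"x": -0.08, "y": -1.78, "z": 0, "roll": -9.9, "gripper": 60}
    - {"x": 0.23, "y": -1.77, "z": 0, "roll": -9.9, "gripper": 60}

```text
time_s: 27.75
eef_pos: [0.5226, 0.1726, 0.3685]
eef_rot: [0.0, 0.994, 0.108, -0.002]
wrist_force: [0.5, 0.3, -0.4]
opening: 0.601
```

>>> move_arm:
  moves:
    - {"x": 0.53, "y": -1.7, "z": 2, "roll": -9.9, "gripper": 60}
    - {"x": 0.82, "y": -1.6, "z": 3, "roll": -9.9, "gripper": 60}
    - {"x": 0, "y": 0, "z": 0, "roll": -4, "gripper": 60}
    - {"x": 0, "y": 0, "z": 0, "roll": 0, "gripper": 60}

```text
time_s: 28.25
eef_pos: [0.5256, 0.2078, 0.3184]
eef_rot: [-0.0, 0.951, 0.308, -0.002]
wrist_force: [-0.2, 0.1, 0.3]
opening: 0.602
```

```bash
cat > near.py <<'E'
from h import *
# find the bright bar nearest the tool axis, z = top height of bar
import sys
z=float(sys.argv[1]); T,o=pose(); where(); w=shot('wrist',sys.argv[2])
hsv=cv2.cvtColor(w['img'],cv2.COLOR_RGB2HSV); m=cv2.inRange(hsv,(18,45,120),(40,255,255))
for k in cv2.findContours(m,0,1)[0]:
    if cv2.contourArea(k)<150: continue
    P=np.array([onz(w,*p[0],z)[:2] for p in k])*1000; r=cv2.minAreaRect(P.astype(np.float32)); b=cv2.boxPoints(r); e=b[1]-b[0]; f=b[2]-b[1]; L=e if np.hypot(*e)>np.hypot(*f) else f
    d=np.array([*r[0],0])-[*1000*T[:2,3],0]; dt=T[:3,:3].T@d
    if np.hypot(*d[:2])<70:
        a=np.degrees(np.arctan2(L[1],L[0])); yaw=np.degrees(np.arctan2(T[1,0],T[0,0])); rl=-((a-90-yaw+90)%180-90)
        print('c',np.round(r[0]),'size',np.round(r[1]),'axis',round(a%180,1),'tool dx dy mm',np.round(dt[:2],1),'roll',round(rl,1),'px',k.mean(0)[0])
E
python3 near.py .012 w15.png
```

```text
t 28.25 grasp cab mm [-106.8  266.6] z 163.4 yaw 32.7 open 0.602 F [-0.2  0.1  0.3] q6 -0.46
c [526. 208.] size [13. 77.] axis 124.4 tool dx dy mm [0.4 0.6] roll 1.5 px [287.79120879 199.06043956]
```

>>> move_arm:
  moves:
    - {"x": 0.04, "y": 0.06, "z": 4, "roll": 1.5, "gripper": 50}
    - {"x": 0, "y": 0, "z": 4.5, "roll": 0, "gripper": 50}
    - {"x": 0, "y": 0, "z": 4, "roll": 0, "gripper": 50}
    - {"x": 0, "y": 0, "z": 1.5, "roll": 0, "gripper": 50}
    - {"x": 0, "y": 0, "z": 0, "roll": 0, "gripper": 50}

```text
time_s: 28.92
eef_pos: [0.5268, 0.2073, 0.1802]
eef_rot: [-0.0, 0.955, 0.295, -0.001]
wrist_force: [0.9, -1.1, -0.6]
opening: 0.498
```

```bash
python3 -c "
from h import *
where()"
```

```text
t 28.93 grasp cab mm [-105.2  266.1] z 25.2 yaw 31.2 open 0.498 F [ 0.9 -1.1 -0.6] q6 -0.43
```

>>> move_arm:
  moves:
    - {"x": 0, "y": 0, "z": 0.5, "roll": 0, "gripper": 50}
    - {"x": 0, "y": 0, "z": 0, "roll": 0, "gripper": 5}
    - {"x": 0, "y": 0, "z": 0, "roll": 0, "gripper": 5}
    - {"x": 0, "y": 0, "z": 0, "roll": 0, "gripper": 5}
    - {"x": 0, "y": 0, "z": 0, "roll": 0, "gripper": 5}

```text
time_s: 29.55
eef_pos: [0.5276, 0.2076, 0.1769]
eef_rot: [0.0, 0.955, 0.296, 0.001]
wrist_force: [-1.3, -0.8, 7.1]
opening: 0.116
```

```bash
python3 -c "
from h import *
where()"
```

```text
t 29.55 grasp cab mm [-103.9  266.4] z 21.9 yaw 31.3 open 0.116 F [-1.3 -0.8  7.1] q6 -0.44
```

>>> move_arm:
  moves:
    - {"x": 0, "y": 0, "z": -2, "roll": 0, "gripper": 5}
    - {"x": 0, "y": 0, "z": -4, "roll": 0, "gripper": 5}
    - {"x": 0, "y": 0, "z": -4, "roll": 0, "gripper": 5}
    - {"x": 0, "y": 0, "z": -4, "roll": 0, "gripper": 5}
    - {"x": 0, "y": 0, "z": -4, "roll": 0, "gripper": 5}

```text
time_s: 30.18
eef_pos: [0.5266, 0.2075, 0.3583]
eef_rot: [0.0, 0.955, 0.296, 0.001]
wrist_force: [0.7, -0.1, -0.6]
opening: 0.116
```

```bash
python3 near.py .186 w16.png; python3 -c "
from h import *
plan(-137,2,200,90,8)"
```

```text
t 30.18 grasp cab mm [-105.   266.3] z 203.3 yaw 31.3 open 0.116 F [ 0.7 -0.1 -0.6] q6 -0.44
c [559. 158.] size [26. 15.] axis 0.6 tool dx dy mm [-1.2 58.9] roll -56.2 px [284.1779661  361.04237288]
c [529. 205.] size [13. 82.] axis 124.2 tool dx dy mm [0.6 3.3] roll 0.2 px [286.81039755 272.74923547]
{'x': np.float64(-2.09), 'y': np.float64(2.6), 'z': np.float64(0.12), 'roll': np.float64(-7.34)}
{'x': np.float64(-2.41), 'y': np.float64(2.31), 'z': np.float64(0.12), 'roll': np.float64(-7.34)}
{'x': np.float64(-2.68), 'y': np.float64(1.99), 'z': np.float64(0.12), 'roll': np.float64(-7.34)}
{'x': np.float64(-2.92), 'y': np.float64(1.63), 'z': np.float64(0.12), 'roll': np.float64(-7.34)}
{'x': np.float64(-3.1), 'y': np.float64(1.24), 'z': np.float64(0.12), 'roll': np.float64(-7.34)}
{'x': np.float64(-3.23), 'y': np.float64(0.83), 'z': np.float64(0.12), 'roll': np.float64(-7.34)}
{'x': np.float64(-3.31), 'y': np.float64(0.42), 'z': np.float64(0.12), 'roll': np.float64(-7.34)}
{'x': np.float64(-3.34), 'y': np.float64(-0.01), 'z': np.float64(0.12), 'roll': np.float64(-7.34)}
```

>>> move_arm:
  moves:
    - {"x": -2.1, "y": 2.6, "z": 0, "roll": -7.34, "gripper": 5}
    - {"x": -2.4, "y": 2.3, "z": 0, "roll": -7.34, "gripper": 5}
    - {"x": -2.7, "y": 2.0, "z": 0, "roll": -7.34, "gripper": 5}
    - {"x": -2.9, "y": 1.63, "z": 0, "roll": -7.34, "gripper": 5}
    - {"x": -3.1, "y": 1.24, "z": 0, "roll": -7.34, "gripper": 5}

```text
time_s: 30.85
eef_pos: [0.5138, 0.0401, 0.3567]
eef_rot: [0.0, 0.812, 0.583, 0.0]
wrist_force: [-0.1, -0.3, 0.2]
opening: 0.117
```

>>> move_arm:
  moves:
    - {"x": -3.23, "y": 0.83, "z": 0, "roll": -7.34, "gripper": 5}
    - {"x": -3.3, "y": 0.42, "z": 0, "roll": -7.34, "gripper": 5}
    - {"x": -3.34, "y": 0, "z": 0, "roll": -7.34, "gripper": 5}
    - {"x": 0, "y": 0, "z": 0, "roll": 0, "gripper": 5}
    - {"x": 0, "y": 0, "z": 0, "roll": 0, "gripper": 5}

```text
time_s: 31.48
eef_pos: [0.5065, -0.0584, 0.3562]
eef_rot: [0.0, 0.688, 0.726, 0.0]
wrist_force: [0.1, -0.4, -1.0]
opening: 0.117
```

```bash
python3 -c "
from h import *
where();plan(-138,2,62,90,4)"
```

```text
t 31.48 grasp cab mm [-139.8    2. ] z 201.2 yaw 89.9 open 0.117 F [ 0.1 -0.4 -1. ] q6 -1.97
{'x': np.float64(0.0), 'y': np.float64(0.04), 'z': np.float64(3.48), 'roll': np.float64(-0.03)}
{'x': np.float64(0.0), 'y': np.float64(0.04), 'z': np.float64(3.48), 'roll': np.float64(-0.03)}
{'x': np.float64(0.0), 'y': np.float64(0.04), 'z': np.float64(3.48), 'roll': np.float64(-0.03)}
{'x': np.float64(0.0), 'y': np.float64(0.04), 'z': np.float64(3.48), 'roll': np.float64(-0.03)}
```

>>> move_arm:
  moves:
    - {"x": 0, "y": 0.3, "z": 4, "roll": 0, "gripper": 5}
    - {"x": 0, "y": 0, "z": 4, "roll": 0, "gripper": 5}
    - {"x": 0, "y": 0, "z": 3.5, "roll": 0, "gripper": 5}
    - {"x": 0, "y": 0, "z": 2.2, "roll": 0, "gripper": 5}
    - {"x": 0, "y": 0, "z": 0, "roll": 0, "gripper": 5}

```text
time_s: 32.1
eef_pos: [0.5088, -0.0571, 0.2172]
eef_rot: [-0.002, 0.687, 0.726, -0.001]
wrist_force: [0.8, -0.6, 0.3]
opening: 0.117
```

```bash
python3 -c "
from h import *
where()"
```

```text
t 32.1 grasp cab mm [-138.1    3.3] z 62.2 yaw 90.0 open 0.117 F [ 0.8 -0.6  0.3] q6 -1.97
```

>>> move_arm:
  moves:
    - {"x": 0, "y": 0, "z": 0.25, "roll": 0, "gripper": 5}
    - {"x": 0, "y": 0, "z": 0, "roll": 0, "gripper": 5}
    - {"x": 0, "y": 0, "z": 0, "roll": 0, "gripper": 25}
    - {"x": 0, "y": 0, "z": 0, "roll": 0, "gripper": 35}
    - {"x": 0, "y": 0, "z": 0, "roll": 0, "gripper": 35}

```text
time_s: 32.72
eef_pos: [0.5097, -0.0586, 0.2165]
eef_rot: [0.0, 0.687, 0.726, 0.0]
wrist_force: [0.2, -0.0, -0.8]
opening: 0.349
```

>>> move_arm:
  moves:
    - {"x": 0, "y": 0, "z": -3, "roll": 0, "gripper": 35}
    - {"x": 0, "y": 0, "z": -4, "roll": 0, "gripper": 50}
    - {"x": 0, "y": 0, "z": -4, "roll": 0, "gripper": 50}
    - {"x": 0, "y": 0, "z": -4, "roll": 0, "gripper": 50}
    - {"x": 0, "y": 0, "z": 0, "roll": 0, "gripper": 50}

```text
time_s: 33.35
eef_pos: [0.5108, -0.0589, 0.37]
eef_rot: [0.003, 0.687, 0.726, 0.002]
wrist_force: [1.0, 0.7, -0.7]
opening: 0.502
```

```bash
sed -i 's/<70/<90/' near.py; python3 near.py .051 w17.png; python3 -c "
from h import *
print(1e3*cab([.506,-.006])); plan(-190,0,200,90,2)"
```

```text
t 33.35 grasp cab mm [-134.6    0.8] z 215.0 yaw 90.0 open 0.502 F [ 1.   0.7 -0.7] q6 -1.97
c [510. -59.] size [75. 12.] axis 2.8 tool dx dy mm [ 0.1 -0.9] roll 0.4 px [288.13218391 190.09195402]
c [508.  -5.] size [78. 21.] axis 3.0 tool dx dy mm [53.6 -0.3] roll 0.1 px [345.46708464 186.18181818]
c [ 504. -118.] size [98. 94.] axis 3.1 tool dx dy mm [-58.2 -10.1] roll 0.1 px [204.63736264 159.55604396]
c [467.  18.] size [140. 335.] axis 147.0 tool dx dy mm [ 79.3 -39.5] roll 36.2 px [378.15327869 154.05655738]
[-137.50019645   54.26478118]
{'x': np.float64(-0.06), 'y': np.float64(-2.7), 'z': np.float64(0.63), 'roll': np.float64(-0.01)}
{'x': np.float64(-0.06), 'y': np.float64(-2.7), 'z': np.float64(0.63), 'roll': np.float64(-0.01)}
```

View pics/w17.png

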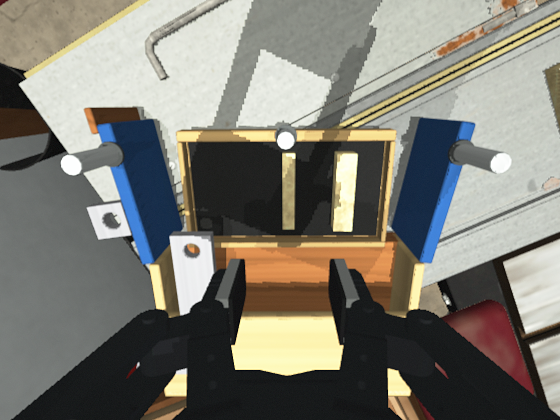

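Both bars (287,190) and (345,190) lie flat in the tray. Next I'll grip the tray post and push the tray home.

>>> move_arm:
  moves:
    - {"x": -0.1, "y": -2.6, "z": 0, "roll": 0, "gripper": 50}
    - {"x": 0, "y": -2.6, "z": 0, "roll": 0, "gripper": 50}
    - {"x": 0, "y": 0, "z": 5, "roll": 0, "gripper": 50}
    - {"x": 0, "y": 0, "z": 5, "roll": 0, "gripper": 50}
    - {"x": 0, "y": 0, "z": 3, "roll": 0, "gripper": 50}

```text
time_s: 34.02
eef_pos: [0.4558, -0.0617, 0.2324]
eef_rot: [-0.003, 0.688, 0.726, -0.001]
wrist_force: [-0.3, -0.3, -0.1]
opening: 0.5
```

>>> move_arm:
  moves:
    - {"x": 0, "y": 0, "z": 0, "roll": 0, "gripper": 50}
    - {"x": 0, "y": 0, "z": 0, "roll": 0, "gripper": 5}
    - {"x": 0, "y": 0, "z": 0, "roll": 0, "gripper": 5}
    - {"x": 0, "y": 0, "z": 0, "roll": 0, "gripper": 5}
    - {"x": 0, "y": 0, "z": 0, "roll": 0, "gripper": 5}

```text
time_s: 34.65
eef_pos: [0.4586, -0.0633, 0.2376]
eef_rot: [0.002, 0.687, 0.726, 0.0]
wrist_force: [1.7, -4.6, -3.6]
opening: 0.143
```

```bash
python3 -c "
from h import *
where()"
```

```text
t 34.65 grasp cab mm [-187.5   -0.8] z 82.6 yaw 90.0 open 0.143 F [ 1.7 -4.6 -3.6] q6 -2.02
```

Now I'll push it 140 mm gently, so the bars don't slide, with a slow finish.

>>> move_arm:
  moves:
    - {"x": 0, "y": 0.8, "z": 0, "roll": 0, "gripper": 5}
    - {"x": 0, "y": 1.6, "z": 0, "roll": 0, "gripper": 5}
    - {"x": 0, "y": 2.2, "z": 0, "roll": 0, "gripper": 5}
    - {"x": 0, "y": 2.4, "z": 0, "roll": 0, "gripper": 5}
    - {"x": 0, "y": 2.4, "z": 0, "roll": 0, "gripper": 5}

```text
time_s: 35.28
eef_pos: [0.5527, -0.0578, 0.2376]
eef_rot: [0.001, 0.687, 0.726, -0.0]
wrist_force: [-1.5, -3.5, 0.2]
opening: 0.135
```

>>> move_arm:
  moves:
    - {"x": 0, "y": 2.0, "z": 0, "roll": 0, "gripper": 5}
    - {"x": 0, "y": 1.4, "z": 0, "roll": 0, "gripper": 5}
    - {"x": 0, "y": 0.8, "z": 0, "roll": 0, "gripper": 5}
    - {"x": 0, "y": 0.5, "z": 0, "roll": 0, "gripper": 5}
    - {"x": 0, "y": 0.3, "z": 0, "roll": 0, "gripper": 5}

```text
time_s: 35.9
eef_pos: [0.5999, -0.0551, 0.2374]
eef_rot: [-0.002, 0.687, 0.727, -0.003]
wrist_force: [-23.3, -6.4, 24.4]
opening: 0.141
```

```bash
python3 -c "
from h import *
where()"
```

```text
t 35.9 grasp cab mm [-47.6  -0. ] z 82.4 yaw 90.0 open 0.141 F [-23.3  -6.4  24.4] q6 -1.91
```

>>> move_arm:
  moves:
    - {"x": 0, "y": 0.1, "z": 0, "roll": 0, "gripper": 5}
    - {"x": 0, "y": 0, "z": 0, "roll": 0, "gripper": 5}

```text
time_s: 36.15
eef_pos: [0.6001, -0.0551, 0.2374]
eef_rot: [-0.003, 0.687, 0.726, -0.004]
wrist_force: [-21.0, -5.4, 21.6]
opening: 0.138
```

```bash
python3 -c "
from h import *
where()"
```

```text
t 36.15 grasp cab mm [-47.6  -0.1] z 82.4 yaw 90.0 open 0.138 F [-21.   -5.4  21.6] q6 -1.91
```

>>> move_arm:
  moves:
    - {"x": 0, "y": 0, "z": 0, "roll": 0, "gripper": 30}
    - {"x": 0, "y": 0, "z": 0, "roll": 0, "gripper": 45}
    - {"x": 0, "y": 0, "z": -3, "roll": 0, "gripper": 45}
    - {"x": 0, "y": 0, "z": -5, "roll": 0, "gripper": 45}
    - {"x": 0, "y": 0, "z": -4.5, "roll": 0, "gripper": 45}

```text
time_s: 36.78
eef_pos: [0.6026, -0.0539, 0.3624]
eef_rot: [-0.0, 0.687, 0.726, 0.0]
wrist_force: [-0.0, 0.0, 0.5]
opening: 0.451
```

Run:
```python
from h import *
where()
w=shot('wrist','w18.png'); print('tray post pred home',proj(w,[*wor((-.05,0)),.092]))
g=cv2.cvtColor(w['img'],7); n,l,s,ce=cv2.connectedComponentsWithStats(cv2.inRange(g,205,255)); print([(s[i].tolist(),np.round(ce[i])) for i in range(1,n) if 60<s[i][4]<900])
print('left post pred',proj(w,[*wor((-.1805,.1375)),.14])); plan(-180.5,137.5,206,83,6); plan(-180.5,137.5,206,-97,18)
```

```text
t 36.77 grasp cab mm [-43.7   1.2] z 207.4 yaw 90.0 open 0.451 F [-0.   0.   0.5] q6 -1.91
tray post pred home [285.71284047 204.27267095]
[([535, 0, 25, 8, 138], array([546.,   3.])), ([249, 50, 14, 12, 89], array([254.,  55.])), ([483, 57, 26, 25, 205], array([494.,  69.])), ([242, 62, 44, 26, 168], array([264.,  74.])), ([239, 66, 57, 32, 196], array([267.,  81.])), ([162, 68, 61, 41, 573], array([192.,  89.])), ([237, 69, 69, 40, 348], array([270.,  87.])), ([476, 79, 29, 23, 235], array([491.,  92.])), ([497, 91, 29, 11, 118], array([512.,  96.])), ([186, 101, 27, 17, 97], array([200., 109.])), ([470, 103, 34, 18, 228], array([482., 109.])), ([518, 116, 20, 12, 97], array([526., 121.])), ([464, 119, 25, 21, 142], array([475., 129.])), ([458, 124, 58, 34, 375], array([483., 141.])), ([94, 135, 15, 13, 110], array([101., 141.])), ([504, 166, 25, 11, 95], array([516., 171.])), ([117, 173, 29, 58, 680], array([134., 197.])), ([528, 181, 32, 19, 297], array([548., 191.])), ([341, 188, 52, 9, 401], array([366., 192.])), ([336, 210, 20, 10, 182], array([346., 214.])), ([211, 246, 32, 3
[... 1820 characters left out ...]
oat64(10.39)}
{'x': np.float64(-1.02), 'y': np.float64(-0.38), 'z': np.float64(0.05), 'roll': np.float64(10.39)}
{'x': np.float64(-1.07), 'y': np.float64(-0.19), 'z': np.float64(0.05), 'roll': np.float64(10.39)}
{'x': np.float64(-1.09), 'y': np.float64(0.01), 'z': np.float64(0.05), 'roll': np.float64(10.39)}
{'x': np.float64(-1.07), 'y': np.float64(0.21), 'z': np.float64(0.05), 'roll': np.float64(10.39)}
{'x': np.float64(-1.01), 'y': np.float64(0.4), 'z': np.float64(0.05), 'roll': np.float64(10.39)}
{'x': np.float64(-0.93), 'y': np.float64(0.57), 'z': np.float64(0.05), 'roll': np.float64(10.39)}
{'x': np.float64(-0.81), 'y': np.float64(0.73), 'z': np.float64(0.05), 'roll': np.float64(10.39)}
```

>>> move_arm:
  moves:
    - {"x": 0.76, "y": -0.78, "z": 0, "roll": 10.4, "gripper": 50}
    - {"x": 0.61, "y": -0.9, "z": 0, "roll": 10.4, "gripper": 50}
    - {"x": 0.44, "y": -1.0, "z": 0, "roll": 10.4, "gripper": 50}
    - {"x": 0.25, "y": -1.06, "z": 0, "roll": 10.4, "gripper": 50}
    - {"x": 0.06, "y": -1.09, "z": 0, "roll": 10.4, "gripper": 50}

```text
time_s: 37.45
eef_pos: [0.5614, -0.0178, 0.3607]
eef_rot: [-0.0, 0.937, 0.349, 0.0]
wrist_force: [-0.6, -0.6, -0.5]
opening: 0.502
```

>>> move_arm:
  moves:
    - {"x": -0.14, "y": -1.08, "z": 0, "roll": 10.4, "gripper": 50}
    - {"x": -0.33, "y": -1.04, "z": 0, "roll": 10.4, "gripper": 50}
    - {"x": -0.52, "y": -0.96, "z": 0, "roll": 10.4, "gripper": 50}
    - {"x": -0.68, "y": -0.85, "z": 0, "roll": 10.4, "gripper": 50}
    - {"x": -0.82, "y": -0.71, "z": 0, "roll": 10.4, "gripper": 50}

```text
time_s: 38.08
eef_pos: [0.5206, 0.0183, 0.3608]
eef_rot: [-0.0, 0.995, -0.097, -0.0]
wrist_force: [-0.2, -0.5, 1.1]
opening: 0.502
```

>>> move_arm:
  moves:
    - {"x": -0.94, "y": -0.55, "z": 0, "roll": 10.4, "gripper": 50}
    - {"x": -1.02, "y": -0.38, "z": 0, "roll": 10.4, "gripper": 50}
    - {"x": -1.07, "y": -0.19, "z": 0, "roll": 10.4, "gripper": 50}
    - {"x": -1.09, "y": 0, "z": 0, "roll": 10.4, "gripper": 50}
    - {"x": -1.07, "y": 0.21, "z": 0, "roll": 10.4, "gripper": 50}

```text
time_s: 38.7
eef_pos: [0.4798, 0.0544, 0.3609]
eef_rot: [-0.0, 0.852, -0.524, -0.0]
wrist_force: [0.3, 0.5, -0.0]
opening: 0.499
```

>>> move_arm:
  moves:
    - {"x": -1.01, "y": 0.4, "z": 0, "roll": 10.4, "gripper": 50}
    - {"x": -0.93, "y": 0.57, "z": 0, "roll": 10.4, "gripper": 50}
    - {"x": -0.81, "y": 0.73, "z": 0, "roll": 10.4, "gripper": 50}
    - {"x": 0, "y": 0, "z": 0, "roll": 0, "gripper": 50}
    - {"x": 0, "y": 0, "z": 0, "roll": 0, "gripper": 50}

```text
time_s: 39.33
eef_pos: [0.4559, 0.0755, 0.3612]
eef_rot: [0.0, -0.683, 0.73, -0.0]
wrist_force: [0.5, -0.1, -0.4]
opening: 0.5
```

```bash
python3 -c "
from h import *
where();plan(-180.5,137.5,126,-97,1)"
```

```text
t 39.33 grasp cab mm [-183.   138.4] z 206.2 yaw -97.0 open 0.5 F [ 0.5 -0.1 -0.4] q6 1.54
{'x': np.float64(0.06), 'y': np.float64(-0.26), 'z': np.float64(8.02), 'roll': np.float64(0.01)}
```

>>> move_arm:
  moves:
    - {"x": 0.05, "y": -0.2, "z": 3, "roll": 0, "gripper": 50}
    - {"x": 0, "y": 0, "z": 3, "roll": 0, "gripper": 50}
    - {"x": 0, "y": 0, "z": 2, "roll": 0, "gripper": 50}
    - {"x": 0, "y": 0, "z": 0, "roll": 0, "gripper": 50}

```text
time_s: 39.83
eef_pos: [0.4572, 0.0746, 0.2797]
eef_rot: [-0.001, -0.682, 0.731, 0.001]
wrist_force: [-0.6, -0.0, -0.6]
opening: 0.501
```

>>> move_arm:
  moves:
    - {"x": 0, "y": 0, "z": 0, "roll": 0, "gripper": 5}
    - {"x": 0, "y": 0, "z": 0, "roll": 0, "gripper": 5}
    - {"x": 0, "y": 0, "z": 0, "roll": 0, "gripper": 5}
    - {"x": 0, "y": 0, "z": 0, "roll": 0, "gripper": 5}

```text
time_s: 40.33
eef_pos: [0.4582, 0.0747, 0.2824]
eef_rot: [0.001, -0.682, 0.732, -0.001]
wrist_force: [-0.7, -0.4, 6.1]
opening: 0.142
```

```bash
python3 -c "
from h import *
where()"
```

```text
t 40.33 grasp cab mm [-180.4  137.4] z 127.4 yaw -97.2 open 0.142 F [-0.7 -0.4  6.1] q6 1.55
```

>>> move_arm:
  moves:
    - {"x": 1.69, "y": -0.14, "z": 0, "roll": -9.7, "gripper": 5}
    - {"x": 1.69, "y": -0.14, "z": 0, "roll": -9.7, "gripper": 5}
    - {"x": 1.69, "y": -0.14, "z": 0, "roll": -9.7, "gripper": 5}
    - {"x": 1.69, "y": -0.14, "z": 0, "roll": -9.7, "gripper": 5}
    - {"x": 1.69, "y": -0.14, "z": 0, "roll": -9.7, "gripper": 5}

```text
time_s: 40.95
eef_pos: [0.4867, -0.0027, 0.2824]
eef_rot: [-0.001, 0.923, -0.385, 0.001]
wrist_force: [3.3, 5.2, 4.5]
opening: 0.142
```

```bash
python3 -c "
from h import *
where()"
```

```text
t 40.95 grasp cab mm [-156.2   58.7] z 127.4 yaw -48.4 open 0.142 F [3.3 5.2 4.5] q6 0.54
```

>>> move_arm:
  moves:
    - {"x": 1.69, "y": -0.14, "z": 0, "roll": -9.7, "gripper": 5}
    - {"x": 1.69, "y": -0.14, "z": 0, "roll": -9.7, "gripper": 5}
    - {"x": 1.69, "y": -0.14, "z": 0, "roll": -9.7, "gripper": 5}
    - {"x": 1.69, "y": -0.14, "z": 0, "roll": -9.7, "gripper": 5}
    - {"x": 1.0, "y": -0.05, "z": 0, "roll": -5, "gripper": 5}

```text
time_s: 41.58
eef_pos: [0.5564, -0.0321, 0.2824]
eef_rot: [-0.001, 1.0, -0.013, 0.0]
wrist_force: [-4.0, 6.1, 10.0]
opening: 0.147
```

```bash
python3 -c "
from h import *
where()"
```

```text
t 41.58 grasp cab mm [-88.5  25.7] z 127.4 yaw -4.7 open 0.147 F [-4.   6.1 10. ] q6 -0.25
```

>>> move_arm:
  moves:
    - {"x": 0.5, "y": 0, "z": 0, "roll": -4, "gripper": 5}
    - {"x": 0.3, "y": 0, "z": 0, "roll": 0, "gripper": 5}
    - {"x": 0.2, "y": 0, "z": 0, "roll": 0, "gripper": 5}
    - {"x": 0, "y": 0, "z": 0, "roll": 0, "gripper": 5}

```text
time_s: 42.08
eef_pos: [0.5644, -0.0318, 0.2823]
eef_rot: [-0.001, 1.0, 0.02, -0.003]
wrist_force: [-13.7, 4.4, 16.9]
opening: 0.144
```

```bash
python3 -c "
from h import *
where()"
```

```text
t 42.08 grasp cab mm [-81.4  25.5] z 127.3 yaw -0.8 open 0.144 F [-13.7   4.4  16.9] q6 -0.31
```

>>> move_arm:
  moves:
    - {"x": -0.1, "y": 0, "z": 0, "roll": 0, "gripper": 5}
    - {"x": 0, "y": 0, "z": 0, "roll": 0, "gripper": 45}
    - {"x": 0, "y": 0, "z": 0, "roll": 0, "gripper": 50}
    - {"x": 0, "y": 0, "z": -3, "roll": 0, "gripper": 50}
    - {"x": 0, "y": 0, "z": -5, "roll": 0, "gripper": 50}

```text
time_s: 42.7
eef_pos: [0.564, -0.0328, 0.3598]
eef_rot: [-0.001, 1.0, 0.019, -0.002]
wrist_force: [1.1, -1.4, 0.9]
opening: 0.502
```

```bash
python3 -c "
from h import *
where();plan(-179,-139.5,206,97,10)"
```

```text
t 42.7 grasp cab mm [-81.8  24.6] z 204.8 yaw -0.9 open 0.502 F [ 1.1 -1.4  0.9] q6 -0.31
{'x': np.float64(-0.95), 'y': np.float64(1.66), 'z': np.float64(-0.01), 'roll': np.float64(-9.79)}
{'x': np.float64(-1.21), 'y': np.float64(1.47), 'z': np.float64(-0.01), 'roll': np.float64(-9.79)}
{'x': np.float64(-1.45), 'y': np.float64(1.24), 'z': np.float64(-0.01), 'roll': np.float64(-9.79)}
{'x': np.float64(-1.64), 'y': np.float64(0.98), 'z': np.float64(-0.01), 'roll': np.float64(-9.79)}
{'x': np.float64(-1.78), 'y': np.float64(0.69), 'z': np.float64(-0.01), 'roll': np.float64(-9.79)}
{'x': np.float64(-1.87), 'y': np.float64(0.37), 'z': np.float64(-0.01), 'roll': np.float64(-9.79)}
{'x': np.float64(-1.91), 'y': np.float64(0.05), 'z': np.float64(-0.01), 'roll': np.float64(-9.79)}
{'x': np.float64(-1.89), 'y': np.float64(-0.27), 'z': np.float64(-0.01), 'roll': np.float64(-9.79)}
{'x': np.float64(-1.81), 'y': np.float64(-0.59), 'z': np.float64(-0.01), 'roll': np.float64(-9.79)}
{'x': np.float64(-1.69), 'y': np.float64(-0.89), 'z': np.float64(-0.01), 'roll': np.float64(-9.79)}
```

>>> move_arm:
  moves:
    - {"x": -0.95, "y": 1.66, "z": 0, "roll": -9.8, "gripper": 50}
    - {"x": -1.21, "y": 1.47, "z": 0, "roll": -9.8, "gripper": 50}
    - {"x": -1.45, "y": 1.24, "z": 0, "roll": -9.8, "gripper": 50}
    - {"x": -1.64, "y": 0.98, "z": 0, "roll": -9.8, "gripper": 50}
    - {"x": -1.78, "y": 0.69, "z": 0, "roll": -9.8, "gripper": 50}

```text
time_s: 43.32
eef_pos: [0.5204, -0.1181, 0.3611]
eef_rot: [0.0, 0.9, 0.435, 0.0]
wrist_force: [0.9, -0.1, 0.2]
opening: 0.5
```

>>> move_arm:
  moves:
    - {"x": -1.87, "y": 0.37, "z": 0, "roll": -9.8, "gripper": 50}
    - {"x": -1.91, "y": 0.05, "z": 0, "roll": -9.8, "gripper": 50}
    - {"x": -1.89, "y": -0.27, "z": 0, "roll": -9.8, "gripper": 50}
    - {"x": -1.81, "y": -0.59, "z": 0, "roll": -9.8, "gripper": 50}
    - {"x": -1.69, "y": -0.89, "z": 0, "roll": -9.8, "gripper": 50}

```text
time_s: 43.95
eef_pos: [0.4764, -0.2028, 0.361]
eef_rot: [0.0, 0.639, 0.769, -0.0]
wrist_force: [-0.1, 0.6, -0.6]
opening: 0.499
```

>>> move_arm:
  moves:
    - {"x": 0, "y": 0, "z": 0, "roll": 0, "gripper": 50}
    - {"x": 0, "y": 0, "z": 0, "roll": 0, "gripper": 50}

```text
time_s: 44.2
eef_pos: [0.4768, -0.2018, 0.3611]
eef_rot: [-0.0, 0.643, 0.766, 0.0]
wrist_force: [1.0, -0.4, 0.4]
opening: 0.499
```

```bash
python3 -c "
from h import *
where();plan(-179,-139.5,126,97,1)"
```

```text
t 44.2 grasp cab mm [-177.4 -139.6] z 206.1 yaw 96.9 open 0.499 F [ 1.  -0.4  0.4] q6 -2.38
{'x': np.float64(0.03), 'y': np.float64(-0.16), 'z': np.float64(8.01), 'roll': np.float64(-0.13)}
```

>>> move_arm:
  moves:
    - {"x": 0, "y": -0.15, "z": 3, "roll": 0, "gripper": 50}
    - {"x": 0, "y": 0, "z": 3, "roll": 0, "gripper": 50}
    - {"x": 0, "y": 0, "z": 2, "roll": 0, "gripper": 50}
    - {"x": 0, "y": 0, "z": 0, "roll": 0, "gripper": 50}

```text
time_s: 44.7
eef_pos: [0.4749, -0.2012, 0.2796]
eef_rot: [-0.002, 0.642, 0.767, -0.0]
wrist_force: [1.1, 0.5, 0.4]
opening: 0.498
```

>>> move_arm:
  moves:
    - {"x": 0, "y": 0, "z": 0, "roll": 0, "gripper": 5}
    - {"x": 0, "y": 0, "z": 0, "roll": 0, "gripper": 5}
    - {"x": 0, "y": 0, "z": 0, "roll": 0, "gripper": 5}
    - {"x": 0, "y": 0, "z": 0, "roll": 0, "gripper": 5}

```text
time_s: 45.2
eef_pos: [0.4757, -0.2026, 0.2825]
eef_rot: [0.001, 0.641, 0.767, 0.0]
wrist_force: [-0.1, 2.1, 6.9]
opening: 0.147
```

```bash
python3 -c "
from h import *
where()"
```

```text
t 45.2 grasp cab mm [-178.2 -140.5] z 127.5 yaw 97.1 open 0.147 F [-0.1  2.1  6.9] q6 -2.38
```

Now I'll close it: x +1.69, y +0.14 (toward the right hinge), roll +9.7.

>>> move_arm:
  moves:
    - {"x": 1.69, "y": 0.14, "z": 0, "roll": 9.7, "gripper": 5}
    - {"x": 1.69, "y": 0.14, "z": 0, "roll": 9.7, "gripper": 5}
    - {"x": 1.69, "y": 0.14, "z": 0, "roll": 9.7, "gripper": 5}
    - {"x": 1.69, "y": 0.14, "z": 0, "roll": 9.7, "gripper": 5}
    - {"x": 1.69, "y": 0.14, "z": 0, "roll": 9.7, "gripper": 5}

```text
time_s: 45.82
eef_pos: [0.4947, -0.122, 0.2825]
eef_rot: [-0.0, 0.901, 0.434, -0.001]
wrist_force: [-4.8, -0.2, 9.1]
opening: 0.142
```

```bash
python3 -c "
from h import *
where()"
```

```text
t 45.83 grasp cab mm [-155.4  -61. ] z 127.5 yaw 48.2 open 0.142 F [-4.8 -0.2  9.1] q6 -1.37
```

>>> move_arm:
  moves:
    - {"x": 1.69, "y": 0.14, "z": 0, "roll": 9.7, "gripper": 5}
    - {"x": 1.69, "y": 0.14, "z": 0, "roll": 9.7, "gripper": 5}
    - {"x": 1.69, "y": 0.14, "z": 0, "roll": 9.7, "gripper": 5}
    - {"x": 1.69, "y": 0.14, "z": 0, "roll": 9.7, "gripper": 5}
    - {"x": 1.0, "y": 0.05, "z": 0, "roll": 5, "gripper": 5}

```text
time_s: 46.45
eef_pos: [0.5614, -0.0844, 0.2825]
eef_rot: [-0.0, 0.998, 0.067, -0.0]
wrist_force: [-7.1, 0.5, 11.1]
opening: 0.144
```

```bash
python3 -c "
from h import *
where()"
```

```text
t 46.45 grasp cab mm [-86.6 -27. ] z 127.5 yaw 4.5 open 0.144 F [-7.1  0.5 11.1] q6 -0.49
```

>>> move_arm:
  moves:
    - {"x": 0.4, "y": 0, "z": 0, "roll": 4, "gripper": 5}
    - {"x": 0.25, "y": 0, "z": 0, "roll": 0, "gripper": 5}
    - {"x": 0.2, "y": 0, "z": 0, "roll": 0, "gripper": 5}
    - {"x": 0, "y": 0, "z": 0, "roll": 0, "gripper": 5}

```text
time_s: 46.95
eef_pos: [0.5678, -0.084, 0.2824]
eef_rot: [-0.0, 0.999, 0.034, -0.003]
wrist_force: [-17.2, 1.2, 18.3]
opening: 0.146
```

```bash
python3 -c "
from h import *
where()"
```

```text
t 46.95 grasp cab mm [-81.1 -26.9] z 127.4 yaw 0.8 open 0.146 F [-17.2   1.2  18.3] q6 -0.42
```

>>> move_arm:
  moves:
    - {"x": -0.1, "y": 0, "z": 0, "roll": 0, "gripper": 5}
    - {"x": 0, "y": 0, "z": 0, "roll": 0, "gripper": 45}
    - {"x": 0, "y": 0, "z": 0, "roll": 0, "gripper": 50}
    - {"x": 0, "y": 0, "z": -3, "roll": 0, "gripper": 50}
    - {"x": 0, "y": 0, "z": -5, "roll": 0, "gripper": 50}

```text
time_s: 47.58
eef_pos: [0.5679, -0.0839, 0.3598]
eef_rot: [-0.001, 0.999, 0.034, -0.002]
wrist_force: [-0.2, -0.2, 0.2]
opening: 0.499
```

>>> move_arm:
  moves:
    - {"x": 0, "y": 0, "z": -5, "roll": 0, "gripper": 50}
    - {"x": -4, "y": 0, "z": -3, "roll": 0, "gripper": 50}
    - {"x": -4, "y": 0, "z": 0, "roll": 0, "gripper": 50}
    - {"x": 0, "y": 0, "z": 0, "roll": 0, "gripper": 50}
    - {"x": 0, "y": 0, "z": 0, "roll": 0, "gripper": 50}

```text
time_s: 48.2
eef_pos: [0.4891, -0.0897, 0.4414]
eef_rot: [0.0, 0.999, 0.034, 0.001]
wrist_force: [0.5, 0.1, -0.5]
opening: 0.498
```

Run:
```python
from h import *
where(); w=shot('wrist'); s=shot('scene'); t=shot('top')
for n,p in dict(r=(-.081,-.025,.14),l=(-.081,.025,.14),t=(-.05,0,.092)).items(): print(n,np.round(proj(w,[*wor(p[:2]),p[2]])))
P=[*wor((.015,-.149)),.12]
for c in (s,t): print('pin pred',proj(c,P),[r for r in reds(c,4) if np.hypot(*(np.array(r[1])-proj(c,P)))<15])
A=cv2.resize(w['img'][:,:,::-1],(480,360)); B=cv2.resize(s['img'][140:360,180:380,::-1],(320,360),interpolation=2)
cv2.imwrite('pics/fin.png',np.hstack([A,B]))
```

```text
t 48.2 grasp cab mm [-158.9  -28.4] z 286.4 yaw 0.8 open 0.498 F [ 0.5  0.1 -0.5] q6 -0.49
r [372. 199.]
l [377. 143.]
t [392. 163.]
pin pred [289.40170432 162.18003738] [([288, 159, 3, 6, 18], [289.0, 161.5])]
pin pred [398.34840728 154.34466446] [([397, 153, 6, 4, 21], [399.4, 154.6])]
```

View pics/fin.png

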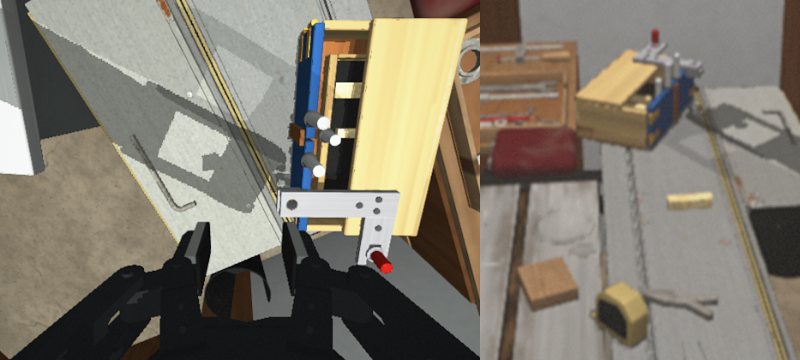

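The final picture shows both leaves shut and the posts at their predicted home positions, (319,171) and (323,123). The tray is in with the bars visible, and the pin is upright in the notch at (380,262). The look-alike bar, offcut, tape measure, pliers and hex key are untouched.

```bash
python3 -c "
from bench import ctrl
print(ctrl.hand_in())"
```

```text
the job is handed in; nothing more can be done
None
```

The job is done and handed in at about 48 s of the 210 s. I parked the lock pin in the notch, opened the right leaf and then the left, and pulled the tray out. I laid the leftmost thick bar and the thin bar flat in the tray and pushed it home, then shut the left leaf and the right leaf over it. I found no router bits on the saw table.

**Final checks:**
- **Pin:** its red grip is within about 1 pixel of the position expected for the notch in both the scene and top views.
- **Leaves and tray:** both leaf posts and the tray post look to be at their shut or home positions. Each was pressed against its stop at about 14–23 N before release.
- **Bars and other items:** both bars can be seen in the tray. The offcut, tape measure, pliers, hex key and the look-alike bar all look untouched.

No final check failed. The first three move calls were refused because fields were missing, so nothing moved and I resent them. Wrist position readings drifted by about 2 mm, and I corrected for that from the images when lowering the pin.

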